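# Set the spring forceps to the gap on the card

## Task

Lift the white gap card out of its blue slotted rack, stand it on the bench so that it leans back against the upright front face of the dark steel stop, and let go of it. Then take the spring forceps off their rest, bring their tips through the air close up to the red bar of the leaning card, squeeze them until the tips are as far apart as the bar is wide (12 mm), and finish while still holding them there, steady at that gap and touching nothing but your fingers. The card must stay leaning, and the other things on the bench are to be left where they are.

Things in the scene. Friction and masses are not known exactly. Their poses are not given: they have to be found in the camera images.
- card: white rigid plastic gap card, 8 mm thick (its x), 80 mm wide (its y), 120 mm tall (its z), about 90 g, with a 12 mm wide red bar running up the middle of both faces and over the top edge; origin at the centre of its lower edge. It starts upright in the rack's slot.
- card_bar (a point): the point of the red bar, 85 mm above the card's lower edge and midway through its thickness, by which the forceps tips are to be held (both tips within 60 mm of it)
- rack: fixed blue slotted rack, 60 x 110 mm foot; origin at the centre of its underside; the slot runs along its y, is 11 mm wide, its floor lies 10 mm above the bench and its walls end 45 mm above the bench, so the card's top stands 130 mm above the bench and 85 mm of it is free
- stop: fixed dark steel angle stop: upright plate 60 mm high, 100 mm wide (its y), 12 mm thick; origin on the bench at mid-foot of its plain front face, which looks along its -x, to the robot; a ribbed foot reaches 72 mm behind. The card's back rests on the plate's top front edge, its foot on the bench in front (-x), leaning 8 to 40 degrees from vertical (foot 24 mm in front: 22 degrees)
- rest: fixed black plastic forceps rest: plate 130 (x) x 60 (y) x 4 mm with two cross rails, 10 mm thick, 60 mm wide, 25 mm high, centred 45 mm behind and 42 mm ahead of its origin (centre of underside); between the rails the forceps are free underneath
- forceps: steel spring forceps, 170 mm long, 60 g, lying on edge on the rest, arms 12 mm high, moving level; origin on the underside between the arms, +x to the tips, z up (squeezed, it turns with the +y arm, by half the joint's angle). Hinge 85 mm behind the origin; arms 160 mm long, each with a blue flat grip pad 26 mm long, 12 mm high, centred 3 mm ahead of the origin, 88 mm from the hinge
- forceps_grip (a point): point midway between the grip pads of the resting forceps, 6 mm above their underside. Over their outsides the pads measure 31 to 33 mm when free, and 18.6 mm and parallel when the tips are 12 mm apart; each mm at the pads moves the tips 1.8 mm. The spring pushes back with 6 N at the 12 mm gap, 10 N when shut
- tip_a (a point): inner side of the tip of the +y arm, 6 mm above the forceps' underside
- tip_b (a point): inner side of the tip of the -y arm, 6 mm above the forceps' underside
- forceps_arm (a joint): squeeze angle of the forceps in rad: 0 when free (tips 34 mm apart), 0.138 at the 12 mm gap, 0.213 with the tips shut; tip gap = 34 mm - 160 mm x angle
- dish: bystander, to be left alone: low closed round petri dish with amber medium, 90 mm across, 13 mm high; origin at its underside
- amber: bystander, to be left alone: amber bottle, 56 mm across, 110 mm high; origin at its underside
- jar: bystander, to be left alone: clear jar with red cap, 60 mm across, 75 mm high; origin at its underside
- cup: bystander, to be left alone: white sample cup with red contents, 76 mm across, 45 mm high; origin at its underside
- tipbox: bystander, to be left alone: blue pipette-tip box with clear lid, 115 x 75 x 57 mm; origin at its underside
- pipette: bystander, to be left alone: white and blue pipette lying on the bench, about 210 mm long (100 mm behind its origin, 110 mm ahead), 22 mm high; origin at its underside
Things that resemble listed ones, but are neither listed nor needed, are in the scene too. There is more than one size of the card; the job needs the middle-sized. Of the things that look like the forceps, the larger one is meant.

How it is judged:
By the outcome, as a careful person would: the job done as asked, in the order asked, and still so for the second after the job is handed in, while the arm keeps its last pose, push and grip.
It also fails if it takes over 54 s, if anything falls off the work surface, if the arm or the gripper's body presses on something with over 40 N, if the wrist force passes 120 N, or if a joint passes its speed limit or range.

## Robot

A 6-joint arm with a two-finger parallel gripper is mounted at the origin on the work surface. World frame = base frame: x ahead of the robot, y to its left, z up, the work surface at z = 0. Lengths are in mm, angles in degrees, forces in N, time in s.
With the tool pointing down it reaches from about 350 to 850 mm from the base axis. Payload 8.1 kg.
Tool frame: the origin (TCP) lies at the very end of the fingers, on their centre line; the grasp point (between the pads) lies 19 mm behind it; z points along the fingers, y is the line along which they close (so a half turn about z gives the same grasp; the last joint's range is limited). The gripper opens to 85 mm and grips with 20 to 120 N. Pads are 22 mm wide; open, the fingers measure 114 mm over their backs; the gripper's body (76 mm by 85 mm) begins 54 mm behind the grasp point. The pads swing forward as they close: fully open they stand 13 mm farther back than shut.
Start: joints at [-70.21, 7.471, 85.268, -0, 87.261, -4.893], TCP at [250.578, -545.175, 191.592] pointing down, gripper open.
Joint ranges: [-169.43, 169.43], [-51.17, 129.36], [1.28, 143.12], [-76.62, 256.62], [0, 156.53], [-152.29, 152.29]. Speed limits (degrees/s): [136.94, 136.94, 159.86, 180, 180, 180].

## Interface

Orientations are given as [roll, pitch, yaw] about the fixed x, y, z axes, in that order (R = Rz(yaw) Ry(pitch) Rx(roll)).
In Python, from bench import r gives the robot as it stands.
- The arm moves only by the shell command python3 -m jog 'ROWS' [FORCE]. ROWS is JSON, a list of rows, each a list of 7 numbers: the turn, a rotation vector about the tool's x, y, z in degrees, then the shift along the tool's x, y, z in mm, then the closure, from -1 (fully open) to 1 (shut), so that 0 is half open. A call has 1 to 5 rows; each row shifts and turns the commanded pose from where the row before left it, along the tool's axes as they then stand; what a row does not reach is not made up. A row lasts 1/10 s, in which the tool goes at most 50 mm and 8.59 degrees, less where a joint would pass 70% of its speed; a pose out of reach is approached as far as the arm can. A call is refused whole if a number of a shift passes 50 or a number of a turn 8.59, either way. A call with a gripper value outside its range is refused whole. The fingers move at their own pace and stop on an object; FORCE is the grip in N (left out, the last holds). Time passes only in rows, so rows that do not move let the fingers close. It gives the time, the measured TCP pose, the force, the opening and the grip force at its end, in the units of the state.
- r.sense(): the state, without advancing time (a new reading comes with each control period).
- r.snapshot(name): name is "side" or "top" or "wrist"; returns a dict with "pixels" (480x640x3 uint8, red, green, blue), "fx", "fy", "cx", "cy" (pixels), "world_to_cam" (4x4, takes a point from world to camera coordinates); the wrist camera has in their place "hand_eye" (4x4, takes a point from camera to tool coordinates, whose origin is the TCP and whose axes are the flange's). Camera axes: x right, y up, looking along -z (the intrinsics and any distortion apply to the point x, -y, -z); pixel columns grow to the right and rows downward; lengths in mm; the calibration is good to about 2 mm. A picture is of the moment at which its call begins: read the wrist's pose just before it. There is no depth.
- r.hand_in(): hands the job in; it is judged then, once.
The state is a dict: "time": time; "joint_pos": joint angles; "qd": joint speeds; "joint_efforts": joint torques, N m; "tool_pos": TCP position; "tcp_rot": TCP orientation; "ft_force": force on the tool from outside, world axes, zero at the start; "wrist_torque": the same for the moment, N m; "finger_gap": finger opening in mm; "grip_force": force on a finger pad.
Only numpy, scipy, OpenCV 4.12 (cv2) and the standard library are available. Lean on these libraries where they do the work, as an engineer would, in place of code of your own. Each camera call takes 0.05 s, during which the arm holds its last target. There are 200 camera calls.

## Working session

There is one attempt and no reset: what is moved stays moved. The work goes in short steps, Python scripts to look and compute and a shell command to move; the robot and the scene stay as the last step left them, time stands still between calls to the robot, and variables do not carry over. Pictures are saved under pics/ and viewed, at most 10 in all, crops included, and the job is handed in when it is done.

```bash
ls; mkdir -p pics; cat > h.py <<'E'
import numpy as np, cv2
from bench import r
def save(s,name): cv2.imwrite('pics/'+name,cv2.cvtColor(np.asarray(s['pixels']),cv2.COLOR_RGB2BGR))
E
python3 - <<'E'
from h import *
for n in('top','side'):
    s=r.snapshot(n); save(s,n+'0.png'); print(n,{k:(np.round(v,3).tolist() if not isinstance(v,str) else v) for k,v in s.items() if k!='pixels'})
print(r.sense())
E
```

```text
pics
top {'fx': 481.052, 'fy': 481.052, 'cx': 318.311, 'cy': 237.953, 'world_to_cam': [[0.026, -1.0, -0.013, 32.386], [0.99, 0.024, 0.142, -542.429], [-0.142, -0.017, 0.99, -1382.908], [0.0, 0.0, 0.0, 1.0]]}
side {'fx': 491.111, 'fy': 491.111, 'cx': 321.998, 'cy': 247.595, 'world_to_cam': [[0.992, -0.127, -0.005, -540.261], [0.079, 0.582, 0.809, -132.142], [-0.1, -0.803, 0.588, -1340.304], [0.0, 0.0, 0.0, 1.0]]}
{'time': 0.1, 'joint_pos': array([-7.02109698e+01,  7.51280920e+00,  8.53252374e+01,  3.55133802e-04,
        8.72591583e+01, -4.89135708e+00]), 'qd': array([-0.01770138, -0.06494492, -0.11343941, -0.09440589, -0.09760585,
       -0.00887195]), 'joint_efforts': array([ 1.37640782e-03, -5.70951927e+01, -5.01941371e+01, -1.77168522e-04,
        8.14499304e-03, -1.15746620e-04]), 'tool_pos': array([ 250.38037684, -544.63912805,  190.6071578 ]), 'tcp_rot': array([-1.79903179e+02, -8.64173378e-03,  2.46803627e+01]), 'ft_force': array([-0.05646379, -0.14322343,  0.95980781]), 'wrist_torque': array([0.03923429, 0.02886867, 0.0737177 ]), 'grip_force': 0.0, 'finger_gap': 85.61755023609079}
```

View pics/top0.png

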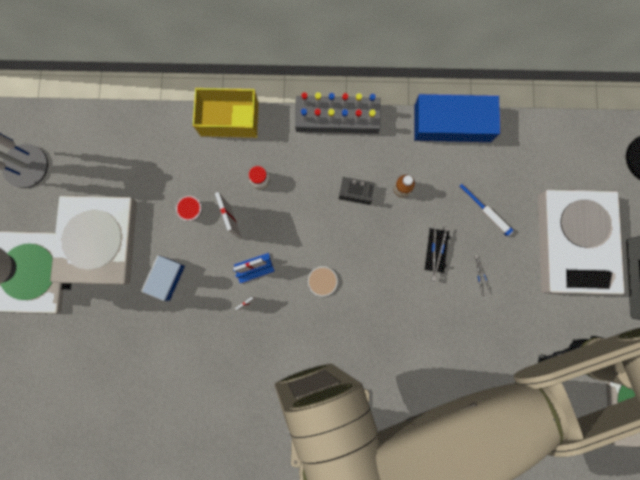

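View pics/side0.png

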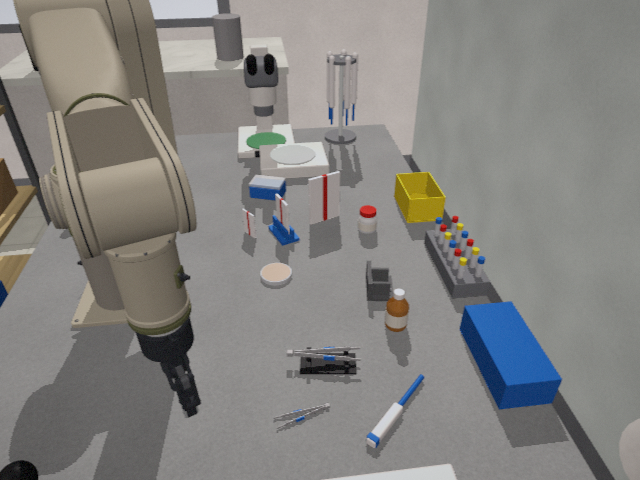

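The top view shows the blue rack with its card at (253,267), the larger card at (225,212) and the smaller one at (244,303). The stop is at (357,190), and the forceps on their rest are at (437,250) with the hinge below and the tips up (+x). The small forceps are at (482,275). The side view agrees.

```bash
cat >> h.py <<'E'
from scipy.spatial.transform import Rotation as R
def ray(s,u,v,W=None):
    "world origin, direction of a pixel's ray; W = camera-to-world"
    d=np.array([(u-s['cx'])/s['fx'],-(v-s['cy'])/s['fy'],-1.])
    if W is None: W=np.linalg.inv(s['world_to_cam'])
    return W[:3,3],W[:3,:3]@d
def onz(s,u,v,z,W=None):
    o,d=ray(s,u,v,W); return o+d*(z-o[2])/d[2]
def tool(st):
    T=np.eye(4);T[:3,:3]=R.from_euler('xyz',st['tcp_rot'],degrees=True).as_matrix();T[:3,3]=st['tool_pos'];return T
def wrist(name=None):
    st=r.sense(); s=r.snapshot('wrist')
    if name: save(s,name)
    return s,tool(st)@s['hand_eye']
def proj(s,p,W=None):
    M=s['world_to_cam'] if W is None else np.linalg.inv(W)
    q=M[:3,:3]@np.asarray(p,float)+M[:3,3]
    return np.array([s['cx']+s['fx']*q[0]/-q[2],s['cy']+s['fy']*q[1]/q[2]])
def plan(pos,rpy,lin=45,ang=8.0):
    "rows from measured pose to target: total tool-frame shift, rotvec"
    T=tool(r.sense()); Rt=R.from_euler('xyz',rpy,degrees=True).as_matrix()
    print('shift(tool)',np.round(T[:3,:3].T@(np.array(pos)-T[:3,3]),1),'turn',np.round(R.from_matrix(T[:3,:3].T@Rt).as_rotvec(degrees=True),2))
E
python3 - <<'E'
from h import *
s=r.snapshot('top'); im=cv2.cvtColor(np.asarray(s['pixels']),cv2.COLOR_RGB2HSV)
def comp(mask,box):
    x0,y0,x1,y1=box; m=np.zeros(mask.shape,np.uint8); m[y0:y1,x0:x1]=mask[y0:y1,x0:x1]
    c=max(cv2.findContours(m,0,2)[0],key=cv2.contourArea); return c
blue=cv2.inRange(im,(105,120,60),(125,255,255)); dark=cv2.inRange(im,(0,0,0),(180,255,62))
for n,m,b,z in(('rack',blue,(225,245,285,290),15),('stop',dark,(330,170,385,210),40),('rest',dark,(415,220,455,280),10)):
    q=cv2.boxPoints(cv2.minAreaRect(comp(m,b))); print(n,q.round().tolist()); P=np.array([onz(s,*p,z) for p in q]); print(P.round().tolist(),P.mean(0).round())
w=r.snapshot('wrist'); print(w['fx'],w['cx'],w['cy'],np.round(w['hand_eye'],3).tolist(),w.keys())
for n,u,v,z in(('tipsforceps',446,230,31),('hinge',435,278,31),('cardtop',248,266,130)): print(n,onz(s,u,v,z).round())
x=np.asarray(s['pixels'])[160:310,200:480]; cv2.imwrite('pics/topcrop.png',cv2.resize(x[:,:,::-1],None,fx=2.85,fy=2.85,interpolation=cv2.INTER_CUBIC))
E
```

```text
rack [[232.0, 265.0], [268.0, 253.0], [274.0, 271.0], [239.0, 283.0]]
[[457.0, 301.0, 15.0], [497.0, 197.0, 15.0], [443.0, 175.0, 15.0], [403.0, 279.0, 15.0]] [450. 238.  15.]
stop [[347.0, 192.0], [349.0, 182.0], [364.0, 186.0], [362.0, 195.0]]
[[683.0, -37.0, 40.0], [712.0, -43.0, 40.0], [703.0, -86.0, 40.0], [675.0, -80.0, 40.0]] [693. -61.  40.]
rest [[425.0, 269.0], [426.0, 229.0], [433.0, 229.0], [432.0, 269.0]]
[[460.0, -273.0, 10.0], [581.0, -278.0, 10.0], [581.0, -300.0, 10.0], [460.0, -295.0, 10.0]] [ 521. -286.   10.]
363.8765189475203 321.32301977795305 238.95173803504136 [[0.0, 0.959, 0.282, 71.184], [1.0, -0.0, 0.0, -0.924], [0.0, 0.282, -0.959, -182.658], [0.0, 0.0, 0.0, 1.0]] dict_keys(['pixels', 'fx', 'fy', 'cx', 'cy', 'hand_eye'])
tipsforceps [ 576. -332.   31.]
hinge [ 432. -298.   31.]
cardtop [446. 236. 130.]
```

View pics/topcrop.png

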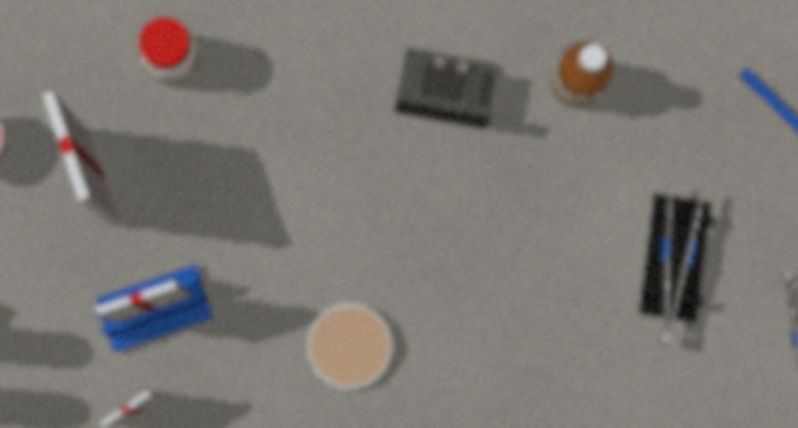

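Crop: the rack's long edge runs from (95,300) to (200,265), and the card's top edge is white from (97,308) to (178,288). The stop's dark front face runs from (397,108) to (487,124). The forceps hinge is at (668,337), with blue pads at (665,250) and (692,252). Next I'll look from near, starting with the forceps.

```bash
python3 -m jog '[[0,0,0,42,-16.5,-14,-1],[0,0,0,42,-16.5,-14,-1],[0,0,0,42,-16.5,-14,-1],[0,0,0,42,-16.5,-14,-1],[0,0,0,42,-16.5,-14,-1]]' && python3 -m jog '[[0,0,0,42,-16.5,-14,-1],[0,0,0,42,-16.5,-14,-1],[0,0,0,42,-16.5,-14,-1],[0,0,8,0,0,0,-1],[0,0,8,0,0,0,-1]]' && python3 -m jog '[[0,0,8,0,0,0,-1],[0,0,8,0,0,0,-1],[0,0,0,0,0,0,-1],[0,0,0,0,0,0,-1]]' && python3 - <<'E'
from h import *
s,W=wrist('w1.png'); st=r.sense(); print(st['tool_pos'].round(1),st['tcp_rot'].round(2)); np.save('w1.npy',W)
E
```

```text
time: 0.7
tool_pos: [407.8, -381.0, 262.0]
tcp_rot: [-180.0, 0.0, 24.7]
ft_force: [0.8, 0.3, -0.4]
finger_gap: 85.4
grip_force: 0.0
time: 1.2
tool_pos: [502.1, -283.5, 304.0]
tcp_rot: [180.0, -0.0, 8.6]
ft_force: [0.5, -0.6, 1.1]
finger_gap: 85.3
grip_force: 0.0
time: 1.6
tool_pos: [500.7, -284.9, 303.4]
tcp_rot: [-180.0, 0.0, -7.1]
ft_force: [0.3, -1.2, -0.3]
finger_gap: 85.4
grip_force: 0.0
[ 500.7 -284.9  303.4] [-1.7999e+02  1.0000e-02 -7.0900e+00]
```

View pics/w1.png

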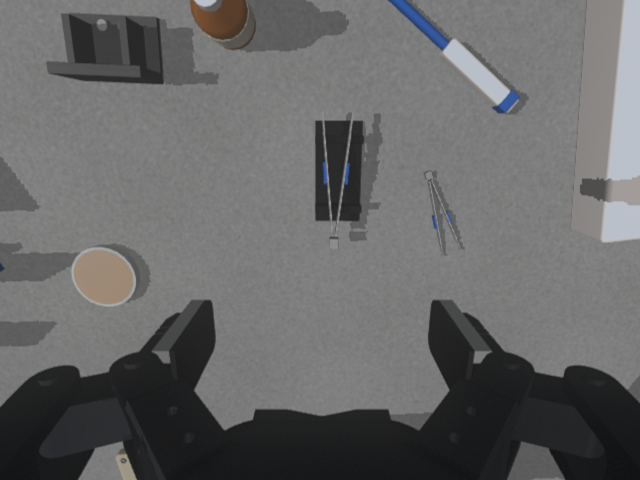

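The wrist view shows the forceps with the hinge at (334,243), tips at (323,113) and (351,114), and blue pads at about (325,173) and (347,173). The rest is the black rectangle (316..362, 121..220). The stop is at upper left, and the small forceps are at (443,215).

```bash
python3 - <<'E'
from h import *
s=r.snapshot('wrist'); W=np.load('w1.npy'); im=cv2.cvtColor(np.asarray(s['pixels']),cv2.COLOR_RGB2HSV)
m=cv2.inRange(im,(105,120,50),(125,255,255)); m[:,:300]=0; m[:,380:]=0; m[:140]=0; m[210:]=0
P=[]
for c in cv2.findContours(m,0,2)[0]:
    if cv2.contourArea(c)>8:
        (u,v),wh,a=cv2.minAreaRect(c); p=onz(s,u,v,35,W); P.append(p); print('pad',u,v,wh,p.round(1))
P=np.array(P); h=onz(s,334,243,37,W); t=onz(s,337,113.5,37,W); ta=onz(s,323,113,37,W); tb=onz(s,351,114,37,W)
g=P.mean(0); print('grip',g.round(1),'hinge',h.round(1),'tips',ta.round(1),tb.round(1),'len',np.linalg.norm(t-h),'gap',np.linalg.norm(ta-tb))
print('yaw',np.degrees(np.arctan2(*(t-h)[1::-1])),'hinge->pad',np.linalg.norm(g-h))
for q in((316,121),(362,121),(316,220),(362,220)): print(onz(s,*q,25,W).round(1))
print('nadir',proj(s,[W[0,3],W[1,3],0],W), 'cam',W[:3,3].round())
E
```

```text
pad 346.7255859375 173.46951293945312 (2.871220111846924, 21.31328773498535) [ 518.7 -317.8   35. ]
pad 324.5 172.5 (21.0, 3.0) [ 523.2 -290.9   35. ]
grip [ 521.  -304.4   35. ] hinge [ 432.6 -292.2   37. ] tips [ 591.9 -297.5   37. ] [ 586.7 -329.8   37. ] len 158.1687994186944 gap 32.73034656551724
yaw -7.781769404347907 hinge->pad 89.22797393418054
[ 584.4 -288.1   25. ]
[ 577.6 -343.1   25. ]
[ 462.8 -272.5   25. ]
[ 455.5 -331.9   25. ]
nadir [321.52768602 131.92210169] cam [ 571. -293.  486.]
```

```bash
python3 -m jog '[[0,0,0,10,-50,0,-0.2],[0,0,0,10,-50,0,-0.2],[0,0,0,10,-50,0,-0.2],[0,0,0,10,-50,0,-0.2],[0,0,0,0,-20,0,-0.2]]' && python3 -m jog '[[0,0,0,0,0,0,-0.2],[0,0,0,0,0,0,-0.2],[0,0,0,0,0,0,-0.2]]' && python3 - <<'E'
from h import *
s,W=wrist('w2.png'); st=r.sense(); print(st['tool_pos'].round(1),st['tcp_rot'].round(2)); np.save('w2.npy',W)
E
```

```text
time: 2.2
tool_pos: [568.0, -71.5, 303.5]
tcp_rot: [-179.9, -0.0, -7.0]
ft_force: [0.0, 0.0, 0.4]
finger_gap: 51.2
grip_force: 0.0
time: 2.5
tool_pos: [567.0, -76.8, 303.6]
tcp_rot: [180.0, 0.0, -7.3]
ft_force: [0.0, -0.1, -0.8]
finger_gap: 51.0
grip_force: 0.0
[567.  -76.9 303.6] [179.98   0.    -7.38]
```

View pics/w2.png

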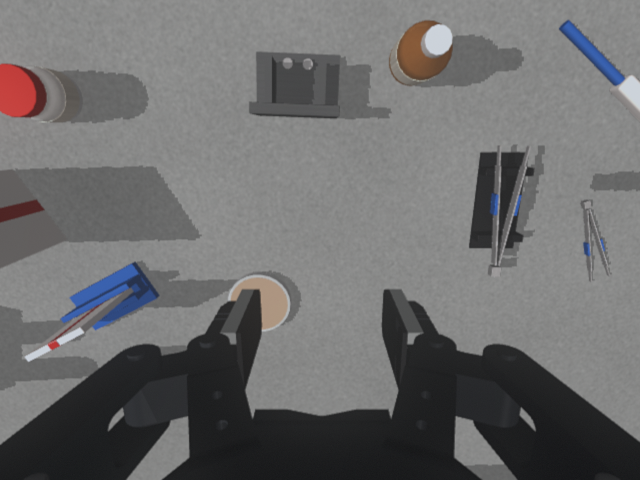

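The stop stands near the image top. Its plate is the band (249..339, 102..118), with its foot behind it. The rack and card are at lower left. I'll read the plate edges from intensity profiles.

```bash
python3 - <<'E'
from h import *
s=r.snapshot('wrist'); W=np.load('w2.npy'); g=cv2.cvtColor(np.asarray(s['pixels']),cv2.COLOR_RGB2GRAY)
for u in(262,280,300,320,332): print(u,g[95:124,u].tolist())
for v in(106,110): print(v,g[v,244:256].tolist(),g[v,332:346].tolist())
print('nadir',proj(s,[W[0,3],W[1,3],0],W))
E
```

```text
262 [91, 91, 92, 91, 91, 91, 90, 86, 87, 90, 88, 89, 88, 89, 90, 88, 88, 86, 73, 57, 81, 123, 141, 138, 136, 135, 134, 136, 136]
280 [71, 71, 73, 71, 71, 72, 71, 67, 76, 87, 89, 88, 87, 87, 88, 88, 88, 86, 84, 66, 54, 92, 123, 134, 136, 139, 142, 144, 144]
300 [70, 70, 72, 71, 71, 71, 71, 70, 67, 78, 88, 87, 87, 86, 87, 87, 88, 87, 86, 82, 65, 57, 108, 134, 136, 136, 137, 135, 134]
320 [89, 89, 89, 89, 89, 89, 89, 89, 89, 80, 83, 90, 89, 87, 87, 88, 88, 89, 87, 87, 76, 59, 65, 113, 137, 138, 135, 134, 135]
332 [71, 71, 71, 72, 73, 72, 71, 71, 70, 66, 75, 87, 90, 88, 88, 87, 88, 90, 90, 88, 85, 67, 54, 94, 127, 137, 137, 137, 135]
106 [132, 130, 131, 128, 105, 91, 90, 90, 90, 89, 90, 89] [87, 87, 90, 89, 89, 88, 86, 82, 99, 101, 101, 101, 101, 101]
110 [135, 137, 135, 133, 126, 91, 88, 89, 88, 88, 89, 89] [87, 88, 88, 89, 88, 88, 87, 90, 104, 105, 103, 101, 100, 102]
nadir [321.29106384 132.03298809]
```

```bash
python3 - <<'E'
from h import *
s=r.snapshot('wrist'); W=np.load('w2.npy')
A=onz(s,262,113.2,60,W);B=onz(s,332,116.2,60,W);a=onz(s,262,115.4,0,W);b=onz(s,332,118.3,0,W)
print(A,B,a,b); yaw=np.degrees(np.arctan2(*(A-B)[1::-1]))-90;print('yaw',yaw)
L=onz(s,248.4,109,60,W);Rr=onz(s,339.7,111,60,W);print('ends',L,Rr,np.linalg.norm(L-Rr),'mid',(L+Rr)/2)
# rack top: blue and card bar, rough
print('cardtop ~',onz(s,54,345,130,W),'ends',onz(s,27,358,130,W),onz(s,82,331,130,W))
E
```

```text
[665.52819984 -22.61042637  60.        ] [652.49248952 -99.18322327  60.        ] [666.90608882 -13.33897424   0.        ] [ 652.12523131 -100.84538498    0.        ]
yaw -9.661378535276015
ends [671.77602015  -8.46717688  60.        ] [ 656.82237201 -108.28607081   60.        ] 100.93276563060127 mid [664.29919608 -58.37662384  60.        ]
cardtop ~ [449.21384237 239.71225097 130.        ] ends [436.95805552 275.51073078 130.        ] [462.25332816 203.24472234 130.        ]
```

```bash
python3 -m jog '[[0,0,0,-19.6,-37.2,0,-0.4],[0,0,0,-19.6,-37.2,0,-0.4],[0,0,0,-19.6,-37.2,0,-0.4],[0,0,0,-19.6,-37.2,0,-0.4],[0,0,0,-19.6,-37.2,0,-0.4]]' >/dev/null && python3 -m jog '[[0,0,0,-19.6,-37.2,0,-0.4],[0,0,0,-19.6,-37.2,0,-0.4],[0,0,0,-19.6,-37.2,0,-0.4],[0,0,-8.4,0,0,0,-0.4],[0,0,-8.4,0,0,0,-0.4]]' && python3 -m jog '[[0,0,-8.4,0,0,0,-0.4],[0,0,-8.4,0,0,0,-0.4],[0,0,-8.4,0,0,0,-0.4],[0,0,-8.4,0,0,0,-0.4],[0,0,-8.4,0,0,0,-0.4]]' >/dev/null && python3 -m jog '[[0,0,-8.4,0,0,0,-0.4],[0,0,-8.4,0,0,0,-0.4],[0,0,-8.4,0,0,0,-0.4],[0,0,-8.4,0,0,0,-0.4],[0,0,-8.4,0,0,0,-0.4]]' >/dev/null && python3 -m jog '[[0,0,-8.4,0,0,0,-0.4],[0,0,-8.4,0,0,0,-0.4],[0,0,0,0,0,0,-0.4],[0,0,0,0,0,0,-0.4],[0,0,0,0,0,0,-0.4]]' && python3 - <<'E'
from h import *
s,W=wrist('w3.png'); st=r.sense(); print(st['tool_pos'].round(1),st['tcp_rot'].round(2)); np.save('w3.npy',W)
E
```

```text
time: 3.65
tool_pos: [449.2, 240.3, 303.7]
tcp_rot: [180.0, -0.0, 9.9]
ft_force: [-0.4, -0.8, -0.1]
finger_gap: 60.1
grip_force: 0.0
time: 5.15
tool_pos: [449.7, 239.3, 303.6]
tcp_rot: [180.0, 0.0, 110.1]
ft_force: [0.4, -0.6, 0.7]
finger_gap: 59.8
grip_force: 0.0
[449.7 239.4 303.6] [180.   -0.  110.1]
```

View pics/w3.png

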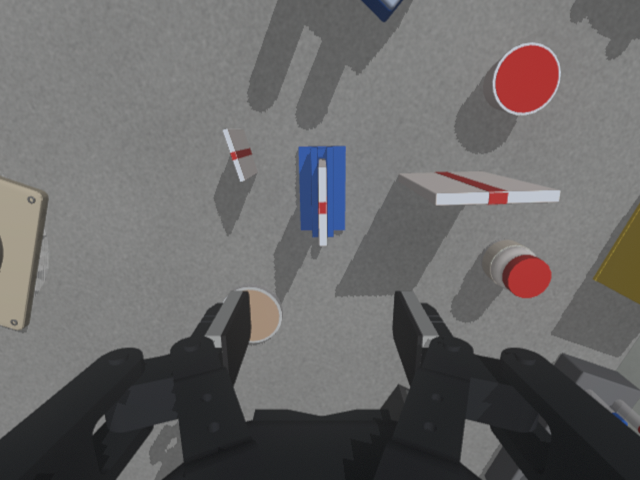

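The card's top edge is upright in the picture, at about (323, 166..245) with the red bar at (322,208). The larger card stands well to the right (435..560) and the small one to the left (237,155).

```bash
python3 - <<'E'
from h import *
s=r.snapshot('wrist'); W=np.load('w3.npy'); P=np.asarray(s['pixels']).astype(int)
g=P.min(2); 
for v in(175,190,200,230,240): print(v,[tuple(P[v,u]) if 0 else int(g[v,u]) for u in range(314,334)])
print('col323',[int(x) for x in g[158:172,323]],[int(x) for x in g[238:250,323]])
E
```

```text
175 [48, 47, 46, 58, 118, 190, 192, 190, 190, 190, 191, 183, 135, 59, 51, 55, 54, 55, 54, 50]
190 [48, 46, 46, 50, 108, 190, 191, 190, 190, 190, 191, 185, 142, 61, 51, 54, 54, 54, 54, 51]
200 [47, 47, 45, 50, 109, 190, 193, 190, 190, 191, 191, 188, 143, 70, 51, 53, 54, 54, 54, 53]
230 [48, 47, 46, 48, 82, 153, 191, 191, 191, 189, 190, 192, 176, 72, 49, 54, 54, 53, 54, 64]
240 [97, 96, 93, 94, 107, 155, 190, 191, 191, 189, 191, 191, 180, 128, 121, 125, 126, 128, 128, 128]
col323 [69, 92, 126, 147, 148, 147, 147, 145, 143, 171, 190, 191, 190, 190] [190, 190, 189, 191, 191, 190, 190, 175, 144, 127, 128, 129]
```

```bash
python3 - <<'E'
from h import *
s=r.snapshot('wrist'); W=np.load('w3.npy')
a=onz(s,322.0,166.8,130,W);b=onz(s,322.7,245.5,130,W);c=(a+b)/2
print(a,b,'len',np.linalg.norm(a-b),'mid',c.round(1),'dir',np.degrees(np.arctan2(*(a-b)[1::-1])))
print('thick',np.linalg.norm(onz(s,318.1,200,130,W)-onz(s,326.2,200,130,W)))
plan([c[0],c[1],140],[180,0,np.degrees(np.arctan2(*(a-b)[1::-1]))])
E
```

```text
[436.06601726 277.30388668 130.        ] [464.04934845 202.8602637  130.        ] len 79.52936455492406 mid [450.1 240.1 130. ] dir 110.60122256685683
thick 8.01424188821354
shift(tool) [  0.4   0.6 163.6] turn [-0.   -0.   -0.42]
```

```bash
python3 -m jog '[[0,0,-0.4,0.4,0.6,48,-0.4],[0,0,0,0,0,48,-0.4],[0,0,0,0,0,48,-0.4],[0,0,0,0,0,35,-0.4],[0,0,0,0,0,24,-0.4]]' 40 && python3 -m jog '[[0,0,0,0,0,0,-0.4],[0,0,0,0,0,0,-0.4],[0,0,0,0,0,0,1],[0,0,0,0,0,0,1],[0,0,0,0,0,0,1]]' && python3 -m jog '[[0,0,0,0,0,0,1],[0,0,0,0,0,0,1],[0,0,0,0,0,0,1],[0,0,0,0,0,0,1],[0,0,0,0,0,0,1]]'
```

```text
time: 5.8
tool_pos: [448.1, 239.4, 97.1]
tcp_rot: [-179.8, 0.0, 110.6]
ft_force: [-0.3, -0.2, 0.0]
finger_gap: 59.7
grip_force: 0.0
time: 6.3
tool_pos: [451.0, 240.6, 102.2]
tcp_rot: [179.8, -0.0, 110.7]
ft_force: [-0.1, -0.2, -0.4]
finger_gap: 16.3
grip_force: 0.0
time: 6.8
tool_pos: [450.0, 240.1, 100.5]
tcp_rot: [-180.0, -0.0, 110.7]
ft_force: [0.6, 0.6, 0.9]
finger_gap: -0.4
grip_force: 0.0
```

The fingers shut fully without gripping anything, so I'll look.

```bash
python3 - <<'E'
from h import *
s,W=wrist(); a=np.asarray(s['pixels'])[60:440,120:520]
t=r.snapshot('side'); b=np.asarray(t['pixels'])[170:280,210:390]
b=cv2.resize(b,(400,244),interpolation=cv2.INTER_CUBIC); b=cv2.copyMakeBorder(b,0,380-244,0,0,cv2.BORDER_CONSTANT)
cv2.imwrite('pics/c4.png',np.hstack([a,b])[:,:,::-1]); print(r.sense()['tool_pos'],r.sense()['finger_gap'],proj(t,[450,240,100]))
E
```

```text
[449.94496863 240.15005849 100.54579019] 0.3628032940436538 [281.62266407 207.51844061]
```

View pics/c4.png

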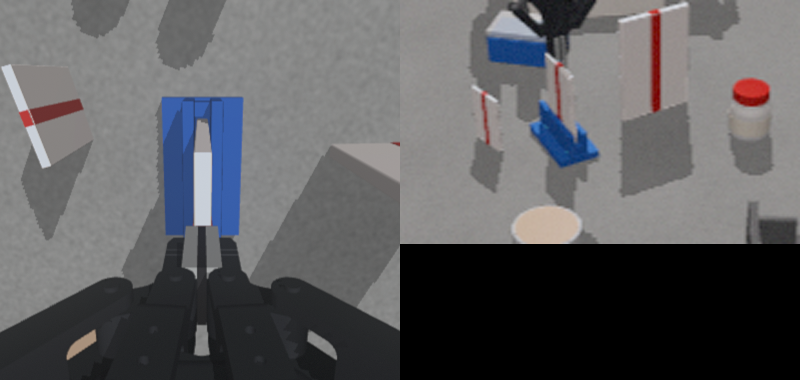

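```bash
python3 - <<'E'
from h import *
s,W=wrist(); a=np.asarray(s['pixels'])[250:430,240:400]; a=cv2.resize(a,(400,450),interpolation=cv2.INTER_CUBIC)
t=r.snapshot('side'); b=np.asarray(t['pixels'])[160:250,240:320]
b=cv2.resize(b,(400,450),interpolation=cv2.INTER_CUBIC)
cv2.imwrite('pics/c5.png',np.hstack([a,b])[:,:,::-1])
f=lambda p:((proj(t,p)-[240,160])*5).round()
for p in([464,203,130],[436,277,130],[450,240,130],[464,203,10],[450,240,100]): print(p,f(p),((proj(s,p,W)-[240,250])*2.5).round())
st=r.sense(); print(st['finger_gap'],st['grip_force'])
E
```

```text
[464, 203, 130] [233. 225.] [206. 301.]
[436, 277, 130] [179. 167.] [206. -94.]
[450, 240, 130] [205. 196.] [206. 117.]
[464, 203, 10] [242. 389.] [205.  68.]
[450, 240, 100] [208. 238.] [206.  57.]
-0.17701198164266427 0.0
```

View pics/c5.png

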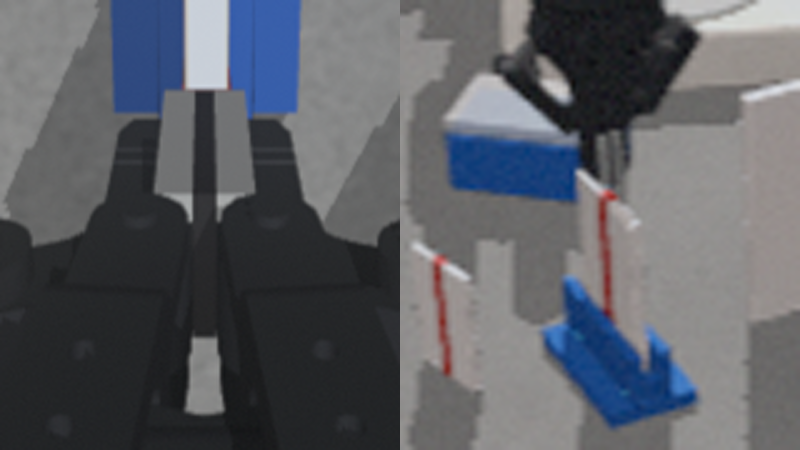

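The side crop shows the fingers ending just above the card's top and behind it, near (608,190). In the wrist view the finger ends lie about 137 mm from the camera along the tool axis, not 183 mm. So the real finger ends sit about 45 mm short of the reported TCP. I'll open, go 45 mm lower (safe either way, as the walls end at z = 45) and close again.

```bash
python3 -m jog '[[0,0,0,0,0,0,-0.4],[0,0,0,0,0,0,-0.4],[0,0,0,0,0,0,-0.4],[0,0,0,0,0,0,-0.4],[0,0,0,0,0,0,-0.4]]' 40 && python3 -m jog '[[0,0,0,0,0,0,-0.4],[0,0,0,0,0,15,-0.4],[0,0,0,0,0,15,-0.4],[0,0,0,0,0,15,-0.4],[0,0,0,0,0,0,-0.4]]' && python3 -m jog '[[0,0,0,0,0,0,1],[0,0,0,0,0,0,1],[0,0,0,0,0,0,1],[0,0,0,0,0,0,1],[0,0,0,0,0,0,1]]' && python3 -m jog '[[0,0,0,0,0,0,1],[0,0,0,0,0,0,1],[0,0,0,0,0,0,1]]'
```

```text
time: 7.5
tool_pos: [450.0, 240.2, 100.6]
tcp_rot: [180.0, 0.0, 110.7]
ft_force: [0.2, 0.3, -0.2]
finger_gap: 59.6
grip_force: 0.0
time: 8.0
tool_pos: [447.3, 239.0, 51.6]
tcp_rot: [-179.6, 0.0, 110.7]
ft_force: [-0.1, -0.8, -0.7]
finger_gap: 59.6
grip_force: 0.0
time: 8.5
tool_pos: [450.7, 240.5, 56.5]
tcp_rot: [179.9, -0.0, 110.7]
ft_force: [-0.4, 0.3, 3.4]
finger_gap: 7.7
grip_force: 40.5
time: 8.8
tool_pos: [450.7, 240.5, 56.4]
tcp_rot: [179.9, -0.0, 110.7]
ft_force: [-0.1, -0.4, 6.2]
finger_gap: 7.5
grip_force: 40.9
```

Gripped: gap 7.6 mm at 40 N. Now lift, turn to the stop's yaw and carry it over.

```bash
python3 -m jog '[[0,0,0,0,0,-10,1],[0,0,0,0,0,-25,1],[0,0,0,0,0,-35,1],[0,0,0,0,0,-35,1],[0,0,0,0,0,-25,1]]' 60 && python3 -m jog '[[0,0,7.6,0,0,0,1],[0,0,7.6,0,0,0,1],[0,0,7.6,0,0,0,1],[0,0,7.5,0,0,0,1],[0,0,0,0,0,0,1]]' && python3 -m jog '[[0,0,0,-20,18,3,1],[0,0,0,-40,34,6,1],[0,0,0,-45,40,7,1],[0,0,0,-45,40,7,1],[0,0,0,-45,40,7,1]]'  && python3 -m jog '[[0,0,0,-40,34,6,1],[0,0,0,-26,22,0,1],[5,0,0,0,0,0,1],[5,0,0,0,0,0,1],[5,0,0,0,0,0,1]]' && python3 -m jog '[[5,0,0,0,0,0,1],[0,0,0,0,0,0,1],[0,0,0,0,0,0,1],[0,0,0,0,0,0,1]]' && python3 - <<'E'
from h import *
s,W=wrist(); t=r.snapshot('side'); P=np.asarray(t['pixels'])
b=cv2.resize(P[150:330,270:430],(400,450),interpolation=cv2.INTER_CUBIC); a=np.asarray(s['pixels'])[30:480,120:520]
cv2.imwrite('pics/c6.png',np.hstack([a,b])[:,:,::-1]); np.save('w6.npy',W)
plan([647.2,-57.4,46],(R.from_euler('xyz',[180,0,80.4],degrees=True)*R.from_rotvec([20,0,0],degrees=True)).as_euler('xyz',degrees=True))
E
```

```text
time: 9.3
tool_pos: [450.4, 240.3, 188.5]
tcp_rot: [179.9, -0.0, 110.7]
ft_force: [1.0, 1.0, -0.8]
finger_gap: 7.1
grip_force: 59.7
time: 9.8
tool_pos: [449.7, 240.0, 185.7]
tcp_rot: [-180.0, 0.0, 80.3]
ft_force: [-0.1, -0.2, -1.4]
finger_gap: 7.0
grip_force: 59.7
time: 10.3
tool_pos: [569.4, 46.7, 159.6]
tcp_rot: [180.0, -0.0, 80.7]
ft_force: [0.5, 0.1, -0.1]
finger_gap: 7.2
grip_force: 59.7
time: 10.8
tool_pos: [611.6, -24.2, 154.6]
tcp_rot: [-164.8, -0.1, 80.6]
ft_force: [0.5, -0.1, 0.0]
finger_gap: 6.8
grip_force: 59.7
time: 11.2
tool_pos: [611.7, -23.5, 155.0]
tcp_rot: [-160.2, -0.0, 80.5]
ft_force: [0.2, 0.1, -1.1]
finger_gap: 7.2
grip_force: 59.7
shift(tool) [-27.7  75.4  89.8] turn [ 0.23 -0.01  0.05]
```

View pics/c6.png

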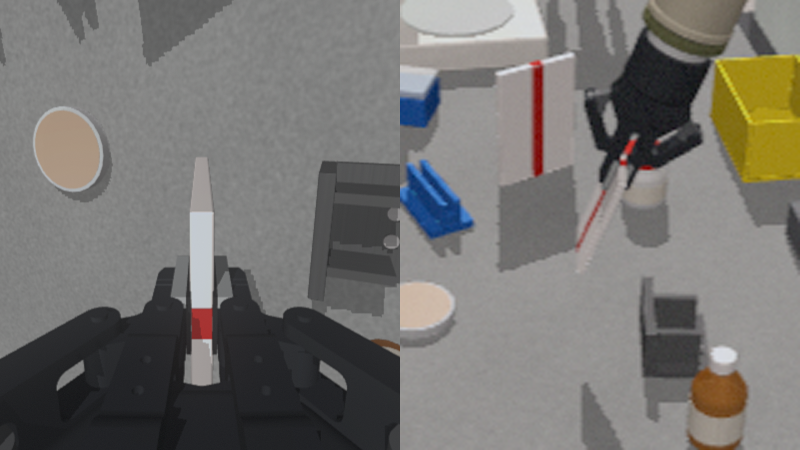

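The card is held squarely and leans 20° in the side crop, and the stop is free at crop (680,330). Next I'll approach in steps and settle above the final pose.

```bash
python3 -m jog '[[0,0,0,-14,15,0,1],[0,0,0,-14,25,10,1],[0,0,0,0,20,25,1],[0,0,0,0,8,25,1],[0,0,0,0,3,12,1]]' && python3 -m jog '[[0,0,0,0,1,4,1],[0,0,0,0,0,0,1],[0,0,0,0,0,0,1],[0,0,0,0,0,0,1]]' && python3 - <<'E'
from h import *
plan([647.2,-57.4,46],(R.from_euler('xyz',[180,0,80.4],degrees=True)*R.from_rotvec([20,0,0],degrees=True)).as_euler('xyz',degrees=True))
t=r.snapshot('side'); P=np.asarray(t['pixels']); st=r.sense(); print(st['tool_pos'])
s,W=wrist(); b=cv2.resize(P[200:320,330:430],(400,480),interpolation=cv2.INTER_CUBIC); a=np.asarray(s['pixels'])[0:480,120:520]
cv2.imwrite('pics/c7.png',np.hstack([a,b])[:,:,::-1]); np.save('w7.npy',W)
E
```

```text
time: 11.8
tool_pos: [647.1, -58.1, 60.4]
tcp_rot: [-159.9, -0.0, 80.4]
ft_force: [-0.1, 0.5, -0.9]
finger_gap: 7.3
grip_force: 59.7
time: 12.2
tool_pos: [649.1, -58.3, 60.0]
tcp_rot: [-160.2, -0.0, 80.4]
ft_force: [0.4, 0.4, -1.0]
finger_gap: 7.0
grip_force: 59.7
shift(tool) [ 0.5  2.8 13.9] turn [ 0.19 -0.   -0.01]
[648.93492357 -58.24129035  59.64876623]
```

View pics/c7.png

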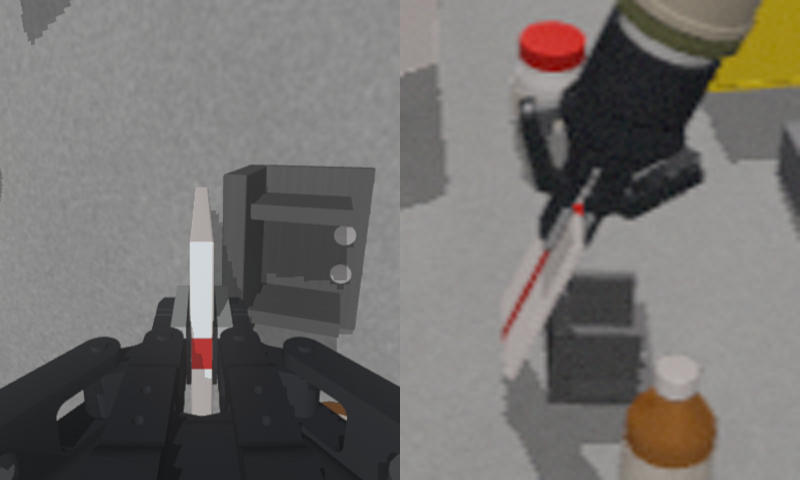

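The card stands in front of the plate and parallel to it, in both views. Lower slowly now.

```bash
python3 -m jog '[[0,0,0,0.5,1.5,6,1],[0,0,0,0,1.3,4,1],[0,0,0,0,0,2,1],[0,0,0,0,0,0,1],[0,0,0,0,0,0,1]]' && python3 -m jog '[[0,0,0,0,0,1,1],[0,0,0,0,0,0.9,1],[0,0,0,0,0,0,1],[0,0,0,0,0,0,1]]'
```

```text
time: 12.8
tool_pos: [646.4, -57.4, 45.4]
tcp_rot: [-160.0, 0.0, 80.4]
ft_force: [-0.2, -0.6, -1.6]
finger_gap: 7.2
grip_force: 59.8
time: 13.2
tool_pos: [646.4, -57.4, 44.9]
tcp_rot: [-160.1, 0.0, 80.4]
ft_force: [0.2, 1.1, 4.3]
finger_gap: 7.1
grip_force: 60.7
```

```bash
python3 -m jog '[[0,0,0,0,0,-0.5,1],[0,0,0,0,0,0,0.6],[0,0,0,0,0,0,0.4],[0,0,0,0,0,0,0.2],[0,0,0,0,0,0,0]]' && python3 -m jog '[[0,0,0,0,0,0,0],[0,0,0,0,0,0,0],[0,0,0,0,0,0,0]]' && python3 - <<'E'
from h import *
s,W=wrist(); t=r.snapshot('side'); P=np.asarray(t['pixels'])
b=cv2.resize(P[200:320,330:430],(400,480),interpolation=cv2.INTER_CUBIC); a=np.asarray(s['pixels'])[0:480,120:520]
cv2.imwrite('pics/c8.png',np.hstack([a,b])[:,:,::-1])
E
```

```text
time: 13.7
tool_pos: [645.8, -57.3, 43.9]
tcp_rot: [-160.0, -0.0, 80.4]
ft_force: [-0.0, 0.2, 0.4]
finger_gap: 42.7
grip_force: 0.0
time: 14.0
tool_pos: [646.1, -57.3, 44.3]
tcp_rot: [-160.0, -0.0, 80.4]
ft_force: [-0.8, -0.2, 0.9]
finger_gap: 42.5
grip_force: 0.0
```

View pics/c8.png

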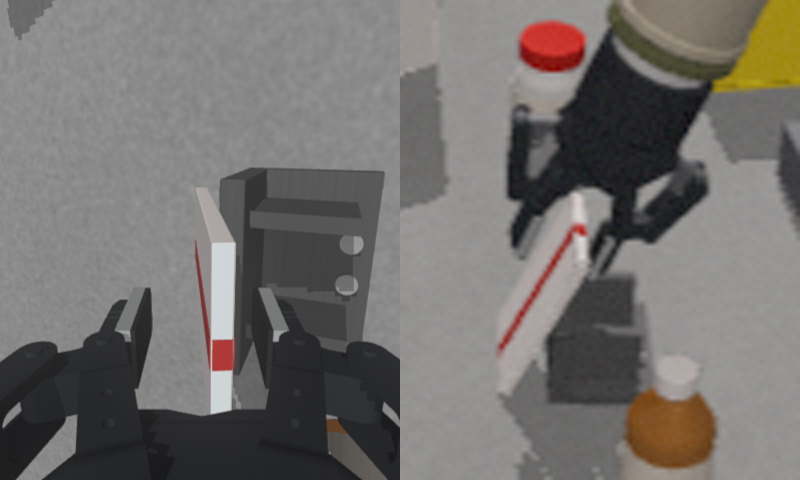

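The card is released and leans back on the plate's top edge, with its white top at crop (222,242..410) and red bar at (222,355). The fingers are clear of it. I have now used all my picture views, so from here I'll work from numbers only. Next: retreat along the tool axis and straighten up.

```bash
python3 -m jog '[[0,0,0,0,-1,-12,0],[0,0,0,0,-1,-20,0],[0,0,0,0,0,-30,0],[0,0,0,0,0,-40,0],[0,0,0,0,0,-20,0]]' && python3 -m jog '[[-5,0,0,0,0,0,-0.4],[-5,0,0,0,0,0,-0.4],[-5,0,0,0,0,0,-0.4],[-5,0,0,0,0,0,-0.4],[0,0,0,0,0,0,-0.4]]' && python3 - <<'E'
from h import *
plan([510,-302,165],[180,0,80.4])
s=r.snapshot('side'); im=cv2.cvtColor(np.asarray(s['pixels']),cv2.COLOR_RGB2HSV)
m=cv2.inRange(im,(0,150,90),(8,255,255))|cv2.inRange(im,(172,150,90),(180,255,255)); m[:,:330]=0;m[:,430:]=0;m[:225]=0;m[320:]=0
v,u=np.nonzero(m); print(len(u),u.min(),u.max(),v.min(),v.max(),'foot px',u[v==v.max()].mean(),'top px',u[v==v.min()].mean())
n=np.array([.986,-.167,0]);O=np.array([659.4,-59.5,0])
for th,f in((20,25),(22.6,25),(25,28),(28,32)):
    c,sn=np.cos(np.radians(th)),np.sin(np.radians(th))
    pt=lambda sx,d: O+n*(-f+sx*sn-d*c)+np.array([0,0,sx*c+d*sn])
    print(th,f,'foot front',proj(s,pt(0,8)).round(1),'top front',proj(s,pt(120,8)).round(1),'top back',proj(s,pt(120,0)).round(1),'bar',pt(85,4).round(1))
E
```

```text
time: 14.6
tool_pos: [687.4, -64.4, 164.8]
tcp_rot: [-160.3, -0.0, 80.4]
ft_force: [0.8, -0.6, 0.2]
finger_gap: 42.9
grip_force: 0.0
time: 15.1
tool_pos: [682.5, -63.2, 159.6]
tcp_rot: [-179.9, -0.0, 80.4]
ft_force: [1.2, -0.9, -0.3]
finger_gap: 59.7
grip_force: 0.0
shift(tool) [-264.2 -130.3   -5.3] turn [-0.07 -0.    0.  ]
28 355 375 257 286 foot px 355.0 top px 374.0
20 25 foot front [354.1 288.1] top front [371.2 255.8] top back [374.  256.7] bar [659.7 -59.6  81.2]
22.6 25 foot front [354.2 288. ] top front [373.2 256.3] top back [375.9 257.3] bar [663.3 -60.2  80. ]
25 28 foot front [353.1 287.9] top front [373.8 256.9] top back [376.5 258. ] bar [663.6 -60.2  78.7]
28 32 foot front [351.8 287.8] top front [374.4 257.6] top back [377.  258.8] bar [663.7 -60.2  76.9]
```

The red-bar pixels in the side view, from (355,286) to (375,257), match a lean of about 23°. The bar point is near (663,-60,80). Now go to the forceps.

```bash
python3 -m jog '[[0,0,0,-44,-21.7,-1,-0.4],[0,0,0,-44,-21.7,-1,-0.4],[0,0,0,-44,-21.7,-1,-0.4],[0,0,0,-44,-21.7,-1,-0.4],[0,0,0,-44,-21.7,-1,-0.4]]' >/dev/null && python3 -m jog '[[0,0,0,-44,-21.8,0,-0.4],[0,0,8,0,0,0,-0.4],[0,0,8,0,0,0,-0.4],[0,0,8,0,0,0,-0.4],[0,0,8,0,0,0,-0.4]]' >/dev/null && python3 -m jog '[[0,0,8,0,0,0,-0.4],[0,0,8,0,0,0,-0.4],[0,0,8,0,0,0,-0.4],[0,0,8,0,0,0,-0.4],[0,0,8,0,0,0,-0.4]]' >/dev/null && python3 -m jog '[[0,0,8,0,0,0,-0.4],[0,0,8,0,0,0,-0.4],[0,0,0,0,0,0,-0.4],[0,0,0,0,0,0,-0.4],[0,0,0,0,0,0,-0.4]]' && cat > fm.py <<'E'
from h import *
s,W=wrist(); im=cv2.cvtColor(np.asarray(s['pixels']),cv2.COLOR_RGB2HSV)
m=cv2.inRange(im,(105,120,50),(125,255,255)); P=[]
Z=35
for c in cv2.findContours(m,0,2)[0]:
    if cv2.contourArea(c)>25:
        (u,v),wh,a=cv2.minAreaRect(c); p=onz(s,u,v,Z,W); print('blue',round(u),round(v),np.round(wh,1),p.round(1),'mm',np.round(np.array(wh)*(W[2,3]-Z)/s['fx'],1)); P.append((np.hypot(*(p-[521,-304,Z])[:2]),u,v,p))
P=[q for q in P if q[0]<25]; g=np.mean([q[3] for q in P],0); print('grip',g.round(1),'sep',np.linalg.norm(P[0][3]-P[1][3]).round(1))
g0=cv2.cvtColor(np.asarray(s['pixels']),cv2.COLOR_RGB2GRAY)
q=np.array([q[3] for q in P]); d=q[0]-q[1]; print('yaw from pads',(np.degrees(np.arctan2(d[1],d[0]))%180-90).round(2))
# arm centre lines: bright pixels over the black plate on rows of the world x' axis
T=tool(r.sense()); ex=np.array([np.cos(np.radians(-8)),np.sin(np.radians(-8)),0]); ey=np.array([-ex[1],ex[0],0])
from scipy.ndimage import map_coordinates
for dx in(-88,-70,-30,-15,20,30,60,70):
    ys=np.arange(-28,28,.5); px=np.array([proj(s,g*[1,1,0]+[0,0,37]+ex*dx+ey*y,W) for y in ys]); val=map_coordinates(g0.astype(float),[px[:,1],px[:,0]],order=1)
    b=val>105; k=np.flatnonzero(np.diff(b.astype(int))); print(dx,[round(float(ys[i]),1) for i in k])
E
python3 fm.py; python3 -c "
from h import *
plan([521,-304,60],[180,0,-8])"
```

```text
time: 17.15
tool_pos: [513.3, -303.0, 165.1]
tcp_rot: [-180.0, 0.0, -7.4]
ft_force: [0.0, -0.2, 0.2]
finger_gap: 59.7
grip_force: 0.0
blue 458 268 [17.9  3.9] [ 448.3 -420.7   35. ] mm [15.4  3.4]
blue 338 207 [ 4.4 30.3] [ 519.3 -317.9   35. ] mm [ 3.8 26.1]
blue 306 207 [30.2  4.3] [ 522.9 -290.5   35. ] mm [26.   3.7]
blue 563 107 [18.  40.9] [ 577.3 -508.    35. ] mm [15.5 35.1]
blue 461 10 [47.  16.6] [ 657.5 -427.4   35. ] mm [40.4 14.3]
grip [ 521.1 -304.2   35. ] sep 27.6
yaw from pads -7.47
-88 []
-70 [-20.0]
-30 [-9.0, -6.5, 6.0, 8.5, 23.5]
-15 [-10.5, -8.0, 7.5, 10.0, 23.0]
20 [-14.5, -12.0, 11.0, 13.5, 23.5]
30 [-15.5, -13.0, 12.0, 14.5, 23.5]
60 [-18.5, -16.0, 15.0, 17.0, 24.0]
70 [-16.5, -13.5]
shift(tool) [  8.    0.2 104.9] turn [-0.    0.01  0.53]
```

The grip is at (521.1,-304.3), yaw about -8.2°, and the pads measure 26 mm long as they should. Descend in two stages, watching the force.

```bash
python3 -m jog '[[0,0,0.8,8,0.3,40,-0.4],[0,0,0,0,0,45,-0.4],[0,0,0,0,0,40,-0.4],[0,0,0,0,0,25,-0.4],[0,0,0,0,0,10,-0.4]]' >/dev/null && python3 -m jog '[[0,0,0,0,0,5,-0.4],[0,0,0,0,0,0,-0.4],[0,0,0,0,0,0,-0.4],[0,0,0,0,0,0,-0.4]]' && python3 -c "
from h import *
plan([521.1,-304.3,-32],[180,0,-8.2])" && python3 - <<'E'
from h import *
# fingertip depth from the wrist view: dark finger edge rows on columns near the fingertips' inner corners
s,W=wrist(); g=cv2.cvtColor(np.asarray(s['pixels']),cv2.COLOR_RGB2GRAY)
for u in(240,244,248,252): print(u,[int(x) for x in g[270:320:2,u]])
E
```

```text
time: 18.1
tool_pos: [522.0, -304.8, 1.7]
tcp_rot: [179.9, -0.2, -8.4]
ft_force: [0.0, -0.3, -0.5]
finger_gap: 60.0
grip_force: 0.0
shift(tool) [-1.1 -0.4 33.7] turn [ 0.08 -0.16 -0.2 ]
240 [165, 163, 162, 162, 164, 165, 165, 163, 163, 164, 142, 94, 89, 68, 50, 48, 49, 48, 48, 47, 47, 48, 47, 47, 46]
244 [165, 163, 160, 159, 162, 164, 163, 160, 159, 163, 135, 50, 49, 48, 48, 48, 48, 48, 47, 48, 46, 47, 46, 46, 46]
248 [166, 166, 164, 164, 166, 167, 166, 162, 159, 159, 161, 107, 72, 60, 54, 51, 49, 47, 47, 46, 45, 44, 44, 45, 44]
252 [167, 165, 164, 163, 163, 164, 165, 164, 162, 162, 164, 163, 159, 159, 160, 162, 163, 165, 167, 167, 166, 164, 162, 164, 166]
```

```bash
python3 -m jog '[[0,0,0,-0.6,-0.3,8,-0.4],[0,0,0,-0.5,0,8,-0.4],[0,0,0,0,0,7,-0.4],[0,0,0,0,0,6,-0.4],[0,0,0,0,0,4,-0.4]]' && python3 -m jog '[[0,0,0,0,0,0,-0.4],[0,0,0,0,0,0,-0.2],[0,0,0,0,0,0,0],[0,0,0,0,0,0,0.15],[0,0,0,0,0,0,0.2]]' 20 && python3 -m jog '[[0,0,0,0,0,0,0.25],[0,0,0,0,0,0,0.3],[0,0,0,0,0,0,0.35],[0,0,0,0,0,0,0.4],[0,0,0,0,0,0,0.4]]' && python3 -m jog '[[0,0,0,0,0,0,0.4],[0,0,0,0,0,0,0.4]]'
```

```text
time: 18.65
tool_pos: [519.0, -303.0, -34.6]
tcp_rot: [-180.0, 0.1, -8.4]
ft_force: [0.4, -0.0, -0.2]
finger_gap: 59.8
grip_force: 0.0
time: 19.15
tool_pos: [519.9, -303.6, -33.0]
tcp_rot: [180.0, -0.0, -8.4]
ft_force: [0.6, -0.0, -0.3]
finger_gap: 34.5
grip_force: 0.0
time: 19.65
tool_pos: [520.1, -303.7, -32.7]
tcp_rot: [180.0, -0.1, -8.4]
ft_force: [0.2, -0.4, 5.9]
finger_gap: 25.5
grip_force: 4.3
time: 19.85
tool_pos: [520.1, -303.8, -32.7]
tcp_rot: [180.0, -0.1, -8.4]
ft_force: [-0.7, 0.4, 6.0]
finger_gap: 26.0
grip_force: 4.3
```

Held at 4.3 N with a 26 mm gap. Lift gently.

```bash
python3 -m jog '[[0,0,0,0,0,-3,0.42],[0,0,0,0,0,-5,0.42],[0,0,0,0,0,-8,0.42],[0,0,0,0,0,-12,0.42],[0,0,0,0,0,-12,0.42]]' && python3 -m jog '[[0,0,0,0,0,-12,0.42],[0,0,0,0,0,-10,0.42],[0,0,0,0,0,-8,0.42],[0,0,0,0,0,0,0.42],[0,0,0,0,0,0,0.42]]' && cat > tips.py <<'E'
from h import *
st=r.sense(); s,W=wrist(); P=np.asarray(s['pixels']); save(s,'t_%d.png'%(st['time']*100)); T=tool(st); print(st['tool_pos'].round(1),st['finger_gap'].round(2),round(st['grip_force'],1))
im=cv2.cvtColor(P,cv2.COLOR_RGB2HSV); m=cv2.inRange(im,(105,120,50),(125,255,255))
for c in cv2.findContours(m,0,2)[0]:
    if cv2.contourArea(c)>25:
        (u,v),wh,a=cv2.minAreaRect(c)
        if abs(u-321)<80: print('blue',round(u,1),round(v,1),np.round(wh,1),round(a,1))
for x in(40,50,60,66,70,74,78):
    p=T@np.array([x,0,-32,1]); u,v=proj(s,p[:3],W); v=int(round(v)); k=s['fx']/(-(np.linalg.inv(W)@p)[2])
    row=P[v,270:373].astype(int).sum(1)//3; med=np.median(row); i=np.flatnonzero(abs(row-med)>22); print('x',x,'v',v,'px/mm',round(k,2),(i+270).tolist()[:40])
E
python3 tips.py
```

```text
time: 20.35
tool_pos: [519.7, -303.4, 7.8]
tcp_rot: [180.0, -0.0, -8.4]
ft_force: [1.0, -1.2, -0.8]
finger_gap: 24.9
grip_force: 2.9
time: 20.85
tool_pos: [519.7, -303.4, 36.7]
tcp_rot: [180.0, -0.0, -8.4]
ft_force: [0.4, 0.3, -0.4]
finger_gap: 24.7
grip_force: 2.9Traceback (most recent call last):
  File "tips.py", line 2, in <module>
    st=r.sense(); s,W=wrist(); P=np.asarray(s['pixels']); save(s,'t_%d.png'%(st['time']*100)); T=tool(st); print(st['tool_pos'].round(1),st['finger_gap'].round(2),round(st['grip_force'],1))
                                                                                                                                         ^^^^^^^^^^^^^^^^^^^^^^
AttributeError: 'float' object has no attribute 'round'
```

```bash
sed -i "s/st\['finger_gap'\].round(2)/round(float(st['finger_gap']),2)/; s/\[x,0,-32,1\]/[x,0,-67,1]/" tips.py; python3 tips.py; python3 -c "
from h import *
plan([560,-42.7,37],[180,0,-9.6])"
```

```text
[ 519.3 -303.2   36.1] 24.94 2.9
blue 290.6 323.2 [30.4  8. ] 63.4
blue 352.6 322.9 [ 8.2 31.4] 28.3
x 40 v 230 px/mm 3.04 [270, 271, 272, 273, 274, 275, 276, 277, 278, 279, 280, 281, 368, 369, 370, 371, 372]
x 50 v 199 px/mm 3.11 [270, 271, 272, 273, 274, 275, 276, 277, 278, 279]
x 60 v 168 px/mm 3.19 [270, 271, 272, 273, 274, 275, 276, 277, 278]
x 66 v 148 px/mm 3.24 [270, 271, 272, 273, 274, 275, 276, 277]
x 70 v 135 px/mm 3.27 []
x 74 v 121 px/mm 3.31 []
x 78 v 107 px/mm 3.34 []
shift(tool) [   2.3 -263.5   -1. ] turn [-0.03  0.06  1.18]
```

```bash
python3 -m jog '[[0,0,1.2,2,-20,0,0.42],[0,0,0,0,-35,0,0.42],[0,0,0,0,-40,0,0.42],[0,0,0,0,-40,0,0.42],[0,0,0,0,-40,0,0.42]]' && python3 -m jog '[[0,0,0,0,-40,0,0.42],[0,0,0,0,-30,0,0.42],[0,0,0,0,-18,0,0.42],[0,0,0,0,0,0,0.42],[0,0,0,0,0,0,0.42]]' && python3 -m jog '[[0,0,0,0,0,0,0.42],[0,0,0,0,0,0,0.42]]' && python3 - <<'E'
from h import *
st=r.sense(); s,W=wrist(); P=np.asarray(s['pixels']).astype(int); T=tool(st); print(T[:3,3].round(1))
g=P.sum(2)//3
for x in(30,45,55,62,66,69,71,73,75,78):
    p=T@np.array([x,0,-67,1]); u,v=proj(s,p[:3],W); v=int(round(v)); print(x,v,g[v,262:382:2].tolist())
im=cv2.cvtColor(np.asarray(s['pixels']),cv2.COLOR_RGB2HSV)
m=cv2.inRange(im,(0,120,70),(10,255,255))|cv2.inRange(im,(170,120,70),(180,255,255))
for c in cv2.findContours(m,0,2)[0]:
    if cv2.contourArea(c)>40: print('red',cv2.boundingRect(c))
print('bar pt px',proj(s,[663.4,-60.2,80],W),'top',proj(s,[676,-62.3,112],W))
E
```

```text
time: 21.45
tool_pos: [549.9, -129.5, 35.8]
tcp_rot: [-180.0, 0.1, -9.6]
ft_force: [0.0, 0.2, -1.0]
finger_gap: 24.7
grip_force: 2.9
time: 21.95
tool_pos: [564.7, -44.2, 36.0]
tcp_rot: [180.0, 0.1, -9.6]
ft_force: [-0.3, -0.9, -0.5]
finger_gap: 24.9
grip_force: 2.9
time: 22.15
tool_pos: [564.9, -45.4, 36.5]
tcp_rot: [180.0, 0.0, -9.7]
ft_force: [-0.8, -0.4, -0.0]
finger_gap: 25.4
grip_force: 2.9
[564.9 -45.4  36.5]
30 258 [107, 132, 135, 136, 133, 132, 134, 137, 137, 136, 134, 134, 135, 133, 131, 131, 134, 134, 134, 134, 134, 134, 135, 136, 134, 134, 134, 136, 135, 136, 136, 135, 135, 136, 134, 132, 134, 134, 131, 128, 130, 132, 135, 134, 132, 132, 134, 135, 135, 132, 131, 131, 132, 131, 128, 126, 129, 132, 135, 125]
45 215 [133, 132, 133, 133, 134, 135, 136, 137, 136, 134, 135, 135, 134, 133, 132, 133, 136, 137, 136, 134, 134, 136, 136, 135, 137, 138, 139, 137, 135, 135, 133, 133, 135, 135, 136, 136, 135, 136, 135, 136, 136, 137, 135, 134, 131, 131, 132, 133, 134, 135, 137, 136, 137, 140, 141, 139, 136, 137, 137, 136]
55 184 [136, 136, 132, 131, 132, 135, 136, 137, 139, 139, 139, 13
[... 1725 characters left out ...]
36, 137, 137, 137]
75 117 [138, 138, 138, 138, 139, 138, 137, 138, 138, 138, 138, 138, 137, 138, 138, 138, 138, 138, 138, 138, 137, 137, 133, 71, 67, 67, 67, 67, 68, 67, 67, 67, 68, 68, 68, 77, 137, 137, 137, 137, 138, 137, 138, 138, 137, 137, 137, 137, 137, 137, 136, 137, 137, 137, 136, 137, 137, 136, 137, 137]
78 107 [139, 139, 138, 138, 139, 138, 138, 138, 138, 139, 138, 138, 138, 138, 138, 138, 138, 138, 138, 138, 138, 138, 114, 65, 66, 67, 66, 67, 67, 67, 67, 66, 67, 66, 67, 67, 130, 139, 138, 138, 138, 137, 137, 137, 137, 137, 137, 137, 138, 138, 138, 137, 137, 138, 137, 138, 138, 137, 138, 136]
red (298, 0, 43, 148)
bar pt px [317.03988771  44.98076799] top [315.19733734 -40.99513593]
```

```bash
cat > seg.py <<'E'
from h import *
st=r.sense(); s,W=wrist(); P=np.asarray(s['pixels']); T=tool(st); print(st['time'],T[:3,3].round(1),round(float(st['finger_gap']),2),round(float(st['grip_force']),1))
im=cv2.cvtColor(P,cv2.COLOR_RGB2HSV); m=cv2.inRange(im,(105,120,50),(125,255,255))
for c in cv2.findContours(m,0,2)[0]:
    if cv2.contourArea(c)>15: print('blue',cv2.boundingRect(c))
g=cv2.cvtColor(P,cv2.COLOR_RGB2GRAY); e=cv2.Canny(g,40,100); e[:, :225]=0; e[:,420:]=0; e[:100]=0
L=cv2.HoughLinesP(e,1,np.pi/360,20,minLineLength=18,maxLineGap=4)
for l in sorted([] if L is None else L[:,0].tolist(),key=lambda l:-np.hypot(l[2]-l[0],l[3]-l[1]))[:24]: print('line',l)
E
python3 seg.py
```

```text
22.2 [565.  -45.3  36.5] 25.14 2.9
blue (0, 394, 37, 60)
blue (346, 321, 12, 5)
blue (285, 321, 13, 5)
line [349, 318, 358, 384]
line [285, 384, 294, 319]
line [320, 314, 359, 267]
line [284, 268, 323, 314]
line [349, 323, 357, 381]
line [324, 310, 361, 267]
line [391, 143, 413, 100]
line [306, 100, 310, 148]
line [286, 409, 324, 415]
line [331, 148, 333, 114]
line [326, 415, 358, 409]
line [296, 282, 317, 306]
line [387, 302, 398, 330]
line [260, 287, 262, 259]
line [246, 328, 256, 302]
line [361, 277, 381, 258]
line [251, 288, 274, 303]
line [263, 258, 281, 276]
line [373, 303, 380, 327]
line [279, 401, 303, 408]
line [259, 288, 279, 300]
line [341, 323, 360, 313]
line [363, 317, 364, 338]
line [319, 331, 321, 311]
```

The wrist view no longer shows the arms level ahead of the fingers. The forceps seem to have pitched about the pads, so I'll check numerically in the side view by differencing against the first picture.

```bash
python3 - <<'E'
from h import *
s=r.snapshot('side'); A=np.asarray(s['pixels']).astype(int); B=cv2.imread('pics/side0.png')[:,:,::-1].astype(int)
T=tool(r.sense()); g=(T@[1,0,-64,1])[:3]; ex=T[:3,0]
print('grip px',proj(s,g).round(),'tips level',proj(s,g+72*ex).round(),'hinge level',proj(s,g-88*ex).round(),'tips down',proj(s,g-[0,0,72]).round(),'hinge down',proj(s,g-[0,0,88]).round(), 'finger end',proj(s,(T@[0,0,-45,1])[:3]).round())
m=(abs(A-B).max(2)>22).astype(np.uint8)
for v in range(228,330,4):
    row=m[v,250:420]; d=np.flatnonzero(np.diff(np.r_[0,row,0])); print(v,[(int(a)+250,int(b)+249,int(A[v,a+250:b+250].mean())) for a,b in d.reshape(-1,2) if b-a>1])
E
```

```text
grip px [332. 260.] tips level [359. 260.] hinge level [299. 259.] tips down [332. 281.] hinge down [332. 285.] finger end [332. 265.]
228 [(283, 289, 90), (318, 346, 34)]
232 [(288, 289, 66), (321, 343, 37)]
236 [(324, 339, 35)]
240 [(324, 330, 49), (333, 339, 43)]
244 [(277, 278, 142), (325, 338, 49), (346, 348, 116)]
248 [(276, 281, 144), (325, 338, 50), (342, 349, 111), (372, 374, 160)]
252 [(276, 284, 145), (325, 345, 77), (373, 375, 196)]
256 [(276, 287, 147), (326, 343, 67), (369, 371, 165), (373, 376, 126)]
260 [(280, 287, 146), (326, 339, 59), (366, 372, 139), (374, 376, 191)]
264 [(328, 337, 66), (364, 371, 140), (374, 376, 191)]
268 [(326, 335, 75), (362, 376, 150)]
272 [(323, 329, 110), (359, 374, 146)]
276 [(320, 325, 109), (358, 359, 163), (361, 362, 101), (365, 370, 159)]
280 [(316, 322, 108), (355, 356, 163), (358, 359, 99), (361, 362, 163), (364, 368, 157), (370, 372, 65)]
284 [(315, 319, 108), (356, 357, 91), (359, 362, 164)]
288 [(357, 360, 163)]
292 [(314, 319, 107), (356, 358, 163), (362, 364, 107)]
296 [(316, 322, 106), (355, 356, 163), (359, 366, 101)]
300 [(320, 325, 106), (356, 366, 102)]
304 [(323, 329, 104), (359, 367, 104)]
308 [(327, 336, 105), (361, 367, 105)]
312 [(329, 337, 104), (363, 367, 103), (373, 377, 104)]
316 [(329, 340, 104), (365, 368, 107), (374, 377, 103)]
320 [(329, 344, 104), (369, 377, 104)]
324 [(328, 347, 105), (372, 378, 105)]
328 [(328, 339, 105), (342, 350, 105), (374, 378, 103)]
```

The side difference shows the forceps running from (349,246) at the tips down to (315,284) at the hinge. They are pitched about 50°, tips up, because the light squeeze let the hinge end swing down. I'll bring them back to the rest, level them on its rear rail and re-grip more firmly.

```bash
python3 -m jog '[[0,0,0,0,0,-20,0.42],[0,0,0,0,0,-35,0.42],[0,0,0,0,0,-10,0.42],[0,0,0,0,20,0,0.42],[0,0,0,0,35,0,0.42]]' >/dev/null && python3 -m jog '[[0,0,0,0,40,0,0.42],[0,0,0,0,40,0,0.42],[0,0,0,0,40,0,0.42],[0,0,0,0,40,0,0.42],[0,0,-1.2,0,30,0,0.42]]' >/dev/null && python3 -m jog '[[0,0,0,0,15,0,0.42],[0,0,0,0,0,0,0.42],[0,0,0,0,0,0,0.42],[0,0,0,0,0,0,0.42]]' && python3 -c "
from h import *
plan([528,-305,100],[180,0,-8.4])"
```

```text
time: 23.7
tool_pos: [522.3, -299.4, 101.4]
tcp_rot: [-180.0, 0.0, -8.4]
ft_force: [-0.6, 0.4, -0.8]
finger_gap: 24.8
grip_force: 2.9
shift(tool) [6.4 4.7 1.4] turn [-0.04  0.01  0.03]
```

```bash
python3 -m jog '[[0,0,0,6,4.5,8,0.42],[0,0,0,0.4,0,8,0.42],[0,0,0,0,0,8,0.42],[0,0,0,0,0,8,0.42],[0,0,0,0,0,8,0.42]]' && python3 -m jog '[[0,0,0,0,0,8,0.42],[0,0,0,0,0,8,0.42],[0,0,0,0,0,8,0.42],[0,0,0,0,0,8,0.42],[0,0,0,0,0,8,0.42]]' && python3 -m jog '[[0,0,0,0,0,8,0.42],[0,0,0,0,0,8,0.42],[0,0,0,0,0,8,0.42],[0,0,0,0,0,8,0.42],[0,0,0,0,0,0,0.42]]'
```

```text
time: 24.2
tool_pos: [527.4, -305.7, 60.5]
tcp_rot: [-180.0, 0.0, -8.4]
ft_force: [0.3, -0.7, -0.1]
finger_gap: 25.2
grip_force: 2.9
time: 24.7
tool_pos: [528.9, -306.8, 22.2]
tcp_rot: [179.9, -0.1, -8.4]
ft_force: [3.0, -0.8, 4.6]
finger_gap: 24.7
grip_force: 3.1
time: 25.2
tool_pos: [526.0, -305.1, -12.7]
tcp_rot: [-179.9, 0.2, -8.4]
ft_force: [0.6, 0.2, -0.9]
finger_gap: 24.8
grip_force: 0.0
```

```bash
cat > sl.py <<'E'
from h import *
s=r.snapshot('side'); A=np.asarray(s['pixels']).astype(int)
T=tool(r.sense()); g=(T@[0,0,-64,1])[:3]; ex=T[:3,0]; print(T[:3,3].round(1),'grip z',g[2].round(1))
print('grip px',proj(s,g).round(),'tips level',proj(s,g+72*ex).round(),'hinge level',proj(s,g-88*ex).round())
B=cv2.imread('pics/side0.png')[:,:,::-1].astype(int); m=(abs(A-B).max(2)>22).astype(np.uint8)
c=proj(s,g).astype(int)
for v in range(c[1]-28,c[1]+34,4):
    row=m[v,c[0]-60:c[0]+60]; d=np.flatnonzero(np.diff(np.r_[0,row,0])); print(v,[(int(a)+c[0]-60,int(b)+c[0]-61,int(A[v,a+c[0]-60:b+c[0]-60].mean())) for a,b in d.reshape(-1,2) if b-a>1])
E
python3 sl.py
```

```text
[ 526.6 -305.4  -11.8] grip z 52.2
grip px [331. 347.] tips level [363. 348.] hinge level [292. 347.]
319 [(np.int64(316), np.int64(346), 35), (np.int64(368), np.int64(378), 104)]
323 [(np.int64(321), np.int64(342), 40), (np.int64(372), np.int64(378), 106)]
327 [(np.int64(322), np.int64(340), 44), (np.int64(374), np.int64(378), 105)]
331 [(np.int64(322), np.int64(340), 54), (np.int64(376), np.int64(378), 105)]
335 [(np.int64(323), np.int64(339), 54)]
339 [(np.int64(323), np.int64(339), 56)]
343 [(np.int64(325), np.int64(338), 62)]
347 [(np.int64(323), np.int64(346), 95), (np.int64(351), np.int64(353), 143), (np.int64(356), np.int64(365), 125), (np.int64(375), np.int64(376), 170)]
351 [(np.int64(287), np.int64(291), 145), (np.int64(295), np.int64(305), 144), (np.int64(307), np.int64(310), 66), (np.int64(312), np.int64(321), 147), (np.int64(325), np.int64(337), 34), (np.int64(343), np.int64(347), 111), (np.int64(349), np.int64(365), 117), (np.int64(372), np.int64(373), 112), (np.int64(386), np.int64(388), 110)]
355 [(np.int64(287), np.int64(299), 144), (np.int64(301), np.int64(334), 62
[... 319 characters left out ...]
 np.int64(369), 87), (np.int64(384), np.int64(390), 108)]
367 [(np.int64(310), np.int64(326), 61), (np.int64(336), np.int64(343), 59), (np.int64(359), np.int64(360), 106), (np.int64(367), np.int64(383), 105)]
371 [(np.int64(287), np.int64(292), 143), (np.int64(295), np.int64(305), 97), (np.int64(310), np.int64(318), 59), (np.int64(327), np.int64(343), 21), (np.int64(349), np.int64(370), 76)]
375 [(np.int64(287), np.int64(291), 145), (np.int64(295), np.int64(299), 141), (np.int64(304), np.int64(306), 130), (np.int64(315), np.int64(317), 135), (np.int64(354), np.int64(357), 105), (np.int64(360), np.int64(362), 103)]
379 [(np.int64(318), np.int64(322), 142), (np.int64(349), np.int64(359), 140)]
```

```bash
python3 -m jog '[[0,0,0,0,0,-5,0.42],[0,0,0,0,0,-20,0.42],[0,0,0,0,0,-40,0.2],[0,0,0,-4,0,-45,-0.4],[0,0,0,-8,0,-40,-0.4]]' && python3 -m jog '[[0,0,0,0,0,-26,-0.4],[0,0,0,0,0,0,-0.4],[0,0,0,0,0,0,-0.4],[0,0,0,0,0,0,-0.4]]' >/dev/null && sed -i 's/-\[521,-304,Z\]/-[521,-304,Z]/; s/q\[0\]<25/q[0]<60/' fm.py && python3 fm.py; python3 - <<'E'
from h import *
s,W=wrist(); P=np.asarray(s['pixels']); g=cv2.cvtColor(P,cv2.COLOR_RGB2GRAY); e=cv2.Canny(g,50,120); e[:,:230]=0;e[:,400:]=0;e[:80]=0;e[340:]=0
L=cv2.HoughLinesP(e,1,np.pi/360,25,minLineLength=30,maxLineGap=5)
for l in sorted(L[:,0].tolist(),key=lambda l:-np.hypot(l[2]-l[0],l[3]-l[1]))[:16]: print(l,onz(s,*l[:2],37,W)[:2].round(),onz(s,*l[2:],37,W)[:2].round())
E
```

```text
time: 25.75
tool_pos: [516.4, -304.6, 142.9]
tcp_rot: [179.9, -0.1, -8.4]
ft_force: [0.1, -0.5, 0.5]
finger_gap: 59.7
grip_force: 0.0
blue 459 268 [17.9  3.6] [ 449.1 -420.8   35. ] mm [15.4  3.1]
blue 293 119 [34.   3.9] [ 599. -292.   35.] mm [29.1  3.3]
blue 324 112 [33.2  4.2] [ 599.8 -318.3   35. ] mm [28.5  3.6]
blue 561 105 [18.1 40.4] [ 577.4 -508.    35. ] mm [15.6 34.6]
blue 457 10 [47.2 16.9] [ 657.6 -427.7   35. ] mm [40.5 14.5]
[284, 80, 321, 214] [ 628. -290.] [ 517. -303.]
[357, 247, 358, 167] [ 483. -330.] [ 553. -340.]
[303, 137, 325, 213] [ 583. -298.] [ 518. -307.]
[322, 146, 326, 213] [ 574. -312.] [ 517. -307.]
[307, 159, 322, 213] [ 565. -298.] [ 518. -304.]
[304, 134, 357, 134] [ 585. -299.] [ 579. -342.]
[319, 96, 321, 145] [ 612. -316.] [ 575. -312.]
[293, 168, 295, 214] [ 560. -286.] [ 521. -281.]
[303, 134, 314, 173] [ 586. -298.] [ 553. -302.]
[374, 167, 385, 199] [ 551. -353.] [ 522. -359.]
[324, 135, 326, 167] [ 582. -315.] [ 556. -313.]
[325, 268, 357, 267] [ 467. -299.] [ 464. -328.]
[327, 181, 329, 212] [ 545. -312.] [ 518. -310.]
  return _methods._mean(a, axis=axis, dtype=dtype,
  ret = ret.dtype.type(ret / rcount)
Traceback (most recent call last):
  File "fm.py", line 8, in <module>
    P=[q for q in P if q[0]<60]; g=np.mean([q[3] for q in P],0); print('grip',g.round(1),'sep',np.linalg.norm(P[0][3]-P[1][3]).round(1))
                                                                                                              ~^^^
IndexError: list index out of range
```

The forceps slid forward on the rest. The pads are now at (599,-305), yaw about 0.5°, hinge at x≈517. They lie across the front rail with the tips on the bench, roughly 12° nose-down, and the pads are clear of the rest. I'll re-grip there, more firmly and slightly nearer their centre of mass.

```bash
python3 -c "
from h import *
plan([570,-305,160],[180,0,0.5])"; python3 -m jog '[[0,0,-4.5,0,0,0,-0.4],[0,0,-4.5,0,0,0,-0.4],[0,0,0,25,0,0,-0.4],[0,0,0,25,0,0,-0.4],[0,0,0,0,0,0,-0.4]]' >/dev/null && python3 -m jog '[[0,0,0,0,0,0,-0.4],[0,0,0,0,0,0,-0.4]]' && cat > fm2.py <<'E'
from h import *
s,W=wrist(); P=np.asarray(s['pixels']); im=cv2.cvtColor(P,cv2.COLOR_RGB2HSV); m=cv2.inRange(im,(105,120,50),(125,255,255)); t=r.snapshot('side'); h2=cv2.cvtColor(np.asarray(t['pixels']),cv2.COLOR_RGB2HSV); m2=cv2.inRange(h2,(105,120,50),(125,255,255)); T=tool(r.sense())
print(T[:3,3].round(1))
for c in cv2.findContours(m,0,2)[0]:
    if cv2.contourArea(c)>25:
        (u,v),wh,a=cv2.minAreaRect(c)
        if 220<u<420: print('pad',round(u,1),round(v,1),np.round(wh,1),onz(s,u,v,26,W).round(1))
for c in cv2.findContours(m2,0,2)[0]:
    x,y,w,h=cv2.boundingRect(c)
    if 320<x<400 and 320<y<400 and cv2.contourArea(c)>2: print('side blue',x,y,w,h,'pred for z 20,30:',proj(t,[599,-318,20]).round(),proj(t,[599,-318,30]).round())
g=cv2.cvtColor(P,cv2.COLOR_RGB2GRAY); e=cv2.Canny(g,50,120); e[:,:260]=0;e[:,380:]=0;e[:20]=0;e[330:]=0
L=cv2.HoughLinesP(e,1,np.pi/360,25,minLineLength=35,maxLineGap=5)
for l in sorted(L[:,0].tolist(),key=lambda l:-np.hypot(l[2]-l[0],l[3]-l[1]))[:12]: print(l,onz(s,*l[:2],30,W)[:2].round(),onz(s,*l[2:],30,W)[:2].round())
E
python3 fm2.py
```

```text
shift(tool) [54.6 -6.7  3.7] turn [-0.09  0.15 -8.91]
time: 26.95
tool_pos: [564.9, -303.7, 164.7]
tcp_rot: [-180.0, 0.1, 0.6]
ft_force: [0.0, -0.2, 0.3]
finger_gap: 59.9
grip_force: 0.0
[ 565.1 -303.9  165.4]
pad 308.6 174.5 [29.3  3.7] [ 599.8 -291.4   26. ]
pad 339.5 174.0 [ 4.  30.1] [ 600.4 -318.4   26. ]
side blue 399 375 25 31 pred for z 20,30: [363. 358.] [363. 355.]
side blue 358 355 12 5 pred for z 20,30: [363. 358.] [363. 355.]
[305, 126, 322, 269] [ 640. -289.] [ 513. -304.]
[326, 269, 335, 170] [ 513. -308.] [ 604. -314.]
[303, 91, 312, 170] [ 667. -287.] [ 604. -294.]
[315, 188, 324, 262] [ 589. -297.] [ 520. -306.]
[295, 259, 305, 186] [ 523. -279.] [ 590. -288.]
[349, 298, 361, 229] [ 484. -330.] [ 552. -339.]
[289, 309, 298, 240] [ 472. -273.] [ 541. -282.]
[291, 310, 345, 316] [ 470. -275.] [ 465. -327.]
[335, 210, 338, 166] [ 569. -315.] [ 608. -317.]
[321, 155, 331, 190] [ 617. -302.] [ 587. -311.]
```

```bash
python3 -m jog '[[0,0,-0.8,32,1,30,-0.4],[0,0,0,0,0,45,-0.4],[0,0,0,0,0,45,-0.4],[0,0,0,0,0,25,-0.4],[0,0,0,0,0,15,-0.4]]' >/dev/null && python3 -m jog '[[0,0,0,0,0,10,-0.4],[0,0,0,0,0,8,-0.4],[0,0,0,0,0,5,-0.4],[0,0,0,0,0,0,-0.4],[0,0,0,0,0,0,-0.4]]' && python3 -c "
from h import *
plan([597,-305,-38],[180,0,1.3])"
```

```text
time: 28.05
tool_pos: [598.6, -305.0, -16.2]
tcp_rot: [179.9, -0.1, 1.4]
ft_force: [-0.3, -0.6, 0.3]
finger_gap: 60.0
grip_force: 0.0
shift(tool) [-1.6 -0.  21.8] turn [ 0.05 -0.08  0.08]
```

```bash
python3 -m jog '[[0,0,0,-1,0,8,-0.4],[0,0,0,-0.5,0,7,-0.4],[0,0,0,0,0,4,-0.4],[0,0,0,0,0,2,-0.2],[0,0,0,0,0,0,0]]' 20 && python3 -m jog '[[0,0,0,0,0,0,0.2],[0,0,0,0,0,0,0.3],[0,0,0,0,0,0,0.4],[0,0,0,0,0,0,0.48],[0,0,0,0,0,0,0.53]]' && python3 -m jog '[[0,0,0,0,0,0,0.53],[0,0,0,0,0,0,0.53]]'
```

```text
time: 28.55
tool_pos: [595.9, -304.3, -39.1]
tcp_rot: [-180.0, 0.1, 1.4]
ft_force: [1.7, 0.5, 0.5]
finger_gap: 43.1
grip_force: 0.0
time: 29.05
tool_pos: [597.0, -304.7, -37.7]
tcp_rot: [180.0, -0.1, 1.4]
ft_force: [2.3, 2.0, 3.2]
finger_gap: 20.1
grip_force: 7.1
time: 29.25
tool_pos: [597.0, -304.6, -37.8]
tcp_rot: [180.0, -0.1, 1.4]
ft_force: [3.1, 2.0, 3.5]
finger_gap: 20.3
grip_force: 7.5
```

Firm now, 7 N at 20 mm. Lift and check its pitch in the side view.

```bash
python3 -m jog '[[0,0,0,0,0,-3,0.53],[0,0,0,0,0,-4,0.53],[0,0,0,0,0,-6,0.53],[0,0,0,0,0,-8,0.53],[0,0,0,0,0,-10,0.53]]' && python3 -m jog '[[0,0,0,0,0,-12,0.53],[0,0,0,0,0,-12,0.53],[0,0,0,0,0,-12,0.53],[0,0,0,0,0,-8,0.53],[0,0,0,0,0,0,0.53]]' && python3 -m jog '[[0,0,0,0,0,0,0.53],[0,0,0,0,0,0,0.53]]' && python3 sl.py | sed 's/np.int64(\([0-9]*\))/\1/g'
```

```text
time: 29.75
tool_pos: [595.9, -304.5, -7.0]
tcp_rot: [-180.0, 0.0, 1.4]
ft_force: [-0.1, -0.2, -0.7]
finger_gap: 20.2
grip_force: 5.7
time: 30.25
tool_pos: [597.6, -305.3, 39.0]
tcp_rot: [179.9, -0.2, 1.4]
ft_force: [0.6, -1.3, -0.1]
finger_gap: 20.4
grip_force: 5.7
time: 30.45
tool_pos: [595.7, -304.2, 35.7]
tcp_rot: [-180.0, 0.1, 1.4]
ft_force: [0.6, -0.7, -0.7]
finger_gap: 20.2
grip_force: 5.7
[ 595.7 -304.2   35.6] grip z 99.6
grip px [362. 329.] tips level [393. 325.] hinge level [323. 333.]
300 [(350, 378, 35)]
304 [(353, 373, 33)]
308 [(353, 374, 37)]
312 [(354, 377, 54)]
316 [(354, 372, 47), (375, 377, 106)]
320 [(356, 377, 64)]
324 [(356, 378, 56)]
328 [(321, 340, 108), (342, 344, 120), (353, 383, 66), (386, 392, 128)]
332 [(346, 383, 81)]
336 [(358, 367, 59)]
340 [(358, 367, 58)]
344 []
348 [(323, 329, 147), (337, 342, 149), (344, 347, 68), (349, 359, 148)]
352 [(307, 310, 61), (312, 318, 148), (320, 329, 148), (344, 347, 62)]
356 [(301, 348, 64)]
360 [(306, 310, 64), (329, 334, 64), (343, 350, 58), (352, 354, 60), (357, 360, 146)]
```

It is held stably, about 11° nose-down. Back away first so the tips pass clear of the bottle, then turn to the stop's yaw and pitch up.

```bash
python3 -m jog '[[0,0,0,-12,0,-5,0.53],[0,0,0,-25,0,-5,0.53],[0,0,0,-20,0,-5,0.53],[0,0,0,-8,0,0,0.53],[0,0,5.5,0,0,0,0.53]]' >/dev/null && python3 -m jog '[[0,0,5.5,0,0,0,0.53],[0,5.5,0,0,0,0,0.53],[0,5.5,0,0,0,0,0.53],[0,0,0,0,0,0,0.53],[0,0,0,0,0,0,0.53]]' && python3 - <<'E'
from h import *
b=(R.from_euler('xyz',[180,0,-9.6],degrees=True)*R.from_rotvec([0,11,0],degrees=True)).as_euler('xyz',degrees=True)
plan([539,-39,45],b)
s=r.snapshot('top'); print('bottle',onz(s,404,190,20).round(),onz(s,405,181,110).round(),'dish',onz(s,322,281,13).round())
E
```

```text
time: 31.5
tool_pos: [530.8, -306.1, 51.5]
tcp_rot: [-180.0, -10.9, -9.7]
ft_force: [0.0, -0.0, 0.2]
finger_gap: 20.5
grip_force: 5.5
shift(tool) [ -37.3 -264.6   -0.5] turn [-0.01  0.14 -0.07]
bottle [ 697. -209.   20.] [ 701. -198.  110.] dish [416.  32.  13.]
```

```bash
python3 -m jog '[[0,0,0,-4,-20,0,0.53],[0,0,0,-5,-35,0,0.53],[0,0,0,-6,-40,0,0.53],[0,0,0,-6,-40,0,0.53],[0,0,0,-6,-40,0,0.53]]' >/dev/null && python3 -m jog '[[0,0,0,-5,-40,0,0.53],[0,0,0,-4,-30,0,0.53],[0,0,0,-1,-19.5,0,0.53],[0,0,0,0,0,0,0.53],[0,0,0,0,0,0,0.53]]' >/dev/null && python3 -m jog '[[0,0,0,0,0,0,0.53],[0,0,0,0,0,0,0.53]]' && python3 sl.py | sed 's/np.int64(\([0-9]*\))/\1/g' && python3 seg.py; python3 - <<'E'
from h import *
s,W=wrist(); T=tool(r.sense()); g=cv2.cvtColor(np.asarray(s['pixels']),cv2.COLOR_RGB2GRAY)
for x in(40,55,65,70,73,76):
    p=T@np.array([x,0,-60-6+(x-3)*.19,1]); u,v=proj(s,p[:3],W); v=int(round(v)); print(x,v,round(s['fx']/-(np.linalg.inv(W)@p)[2],2),g[v,270:374:2].tolist())
E
```

```text
time: 32.75
tool_pos: [540.1, -40.3, 44.8]
tcp_rot: [180.0, -11.0, -9.7]
ft_force: [-0.2, -1.0, -0.8]
finger_gap: 20.3
grip_force: 5.5
[539.9 -40.2  44.7] grip z 107.5
grip px [317. 257.] tips level [344. 254.] hinge level [285. 262.]
229 [(284, 289, 88), (295, 319, 36)]
233 [(288, 289, 58), (303, 319, 37)]
237 [(303, 320, 40)]
241 [(304, 321, 47)]
245 [(276, 279, 141), (306, 320, 49)]
249 [(276, 282, 140), (305, 309, 78), (312, 319, 43), (373, 375, 189)]
253 [(276, 288, 156), (306, 321, 40), (373, 376, 191)]
257 [(276, 281, 146), (289, 337, 90), (372, 376, 106)]
261 [(280, 287, 145), (313, 343, 91), (366, 371, 139), (373, 376, 186)]
265 [(314, 322, 65), (363, 372, 147), (374, 376, 197)]
269 [(361, 363, 163), (365, 375, 146)]
273 [(360, 361, 164), (363, 373, 142)]
277 [(360, 361, 99), (363, 370, 158)]
281 [(358, 359, 98), (361, 372, 123)]
285 [(355, 356, 98), (358, 363, 163)]
289 []
32.8 [539.9 -40.2  44.7] 20.05 5.5
blue (0, 401, 26, 54)
blue (293, 290, 13, 71)
blue (340, 289, 10, 72)
line [304, 193, 311, 319]
line [331, 119, 392, 119]
line [339, 346, 340, 291]
line [293, 126, 296, 
[... 1452 characters left out ...]
33, 131, 130, 127, 125, 129, 132, 131, 132, 134, 134, 133, 135, 136, 139, 131, 148, 150, 148, 133, 130, 130, 130, 131, 132, 131, 133, 135, 134, 135, 136, 138, 138]
73 126 2.93 [135, 133, 132, 131, 132, 129, 129, 131, 131, 132, 133, 135, 145, 145, 143, 135, 136, 137, 136, 137, 135, 132, 131, 131, 130, 132, 135, 135, 134, 135, 134, 131, 132, 134, 137, 137, 148, 148, 135, 134, 133, 134, 134, 133, 133, 134, 134, 134, 136, 133, 130, 130]
76 117 2.93 [146, 145, 145, 146, 146, 146, 146, 146, 145, 146, 147, 146, 146, 146, 146, 146, 146, 146, 145, 146, 146, 118, 67, 69, 69, 69, 69, 69, 68, 68, 69, 137, 145, 135, 145, 145, 145, 145, 145, 146, 145, 145, 145, 144, 145, 145, 144, 145, 145, 145, 145, 146]
```

The arms now show clearly. Inner edges at the tips are u≈301 and 341 at v≈126, about 14 mm apart, and the forceps are nearly level in the side view. Move the last bit in slowly.

```bash
python3 -m jog '[[0,0,0,4,-0.5,6,0.53],[0,0,0,6,-0.4,8,0.53],[0,0,0,6,0,7,0.53],[0,0,0,5,0,4,0.53],[0,0,0,3.5,0,2,0.53]]' >/dev/null && python3 -m jog '[[0,0,0,0,0,0,0.545],[0,0,0,0,0,0,0.56],[0,0,0,0,0,0,0.565],[0,0,0,0,0,0,0.565],[0,0,0,0,0,0,0.565]]' && cat > fin.py <<'E'
from h import *
st=r.sense(); s,W=wrist(); T=tool(st); P=np.asarray(s['pixels']).astype(int); g=P.sum(2)//3
print(T[:3,3].round(1),round(float(st['finger_gap']),2),round(float(st['grip_force']),2))
for v in range(112,150,4): print(v,g[v,288:354].tolist())
n=np.array([.986,-.167,0]);O=np.array([659.4,-59.5,0])
tip=(T@[73.7,0,-46,1])[:3]; print('tip est',tip.round(1),'stop n',((tip-O)@n).round(1),'dist to bar',np.linalg.norm(tip-[663.4,-60.2,80]).round(1),'px',proj(s,tip,W).round())
t=r.snapshot('side'); A=np.asarray(t['pixels']).astype(int); B=cv2.imread('pics/side0.png')[:,:,::-1].astype(int); m=(abs(A-B).max(2)>22).astype(np.uint8)
print('side: tip',proj(t,tip).round(1),'hinge level',proj(t,tip-160*n).round(1))
for v in range(246,290,3):
    d=np.flatnonzero(np.diff(np.r_[0,m[v,290:400],0])); print(v,[(int(a)+290,int(b)+289,int(A[v,a+290:b+290].mean())) for a,b in d.reshape(-1,2) if b-a>1])
E
python3 fin.py
```

```text
time: 33.9
tool_pos: [568.7, -43.3, 23.0]
tcp_rot: [-180.0, -11.0, -9.6]
ft_force: [0.5, 0.7, 0.1]
finger_gap: 18.7
grip_force: 6.5
[568.7 -43.3  23. ] 18.66 6.5
112 [148, 148, 148, 148, 148, 148, 148, 149, 148, 148, 148, 148, 148, 148, 149, 148, 148, 148, 148, 148, 148, 148, 148, 149, 142, 103, 74, 71, 72, 72, 71, 71, 72, 72, 72, 71, 72, 71, 71, 71, 71, 71, 72, 71, 71, 72, 72, 72, 72, 70, 73, 100, 147, 149, 148, 147, 147, 147, 148, 148, 148, 147, 147, 148, 147, 148]
116 [148, 148, 148, 149, 149, 148, 149, 149, 148, 148, 148, 148, 149, 148, 148, 148, 149, 147, 148, 148, 148, 149, 148, 149, 146, 120, 78, 71, 72, 72, 72, 72, 71, 72, 71, 72, 72, 72, 73, 73, 72, 72, 72, 71, 72, 71, 71, 72, 72, 72, 76, 106, 147, 149, 148, 148, 148, 147, 148, 148, 148, 147, 148, 147, 148, 148]
120 [148, 149, 149, 148, 149, 149, 149, 148, 148, 149, 148, 149, 148, 148, 148, 148, 149, 148, 148, 148, 147, 148, 147, 149, 145, 121, 77, 70, 72, 71, 72, 72, 73, 73, 72, 72, 71, 71, 71, 71, 72, 71, 72, 72, 72, 71, 72, 72, 71, 72, 87, 125, 148, 147, 148, 148, 148, 148, 147, 147, 147, 148, 148, 148, 148, 147]
124 [148
[... 2363 characters left out ...]
)]
252 [(318, 320, 50), (322, 331, 46), (373, 375, 195)]
255 [(318, 331, 51), (370, 371, 164), (373, 376, 179)]
258 [(317, 332, 49), (374, 376, 119)]
261 [(293, 297, 192), (301, 302, 172), (314, 317, 170), (319, 334, 51), (366, 371, 140), (374, 376, 192)]
264 [(293, 333, 89), (340, 356, 109), (364, 371, 140), (374, 376, 192)]
267 [(322, 352, 92), (362, 364, 164), (366, 376, 148)]
270 [(325, 333, 63), (361, 362, 163), (364, 375, 145)]
273 [(326, 332, 64), (359, 361, 164), (363, 373, 143)]
276 [(361, 362, 98), (364, 370, 159)]
279 [(356, 357, 163), (359, 360, 99), (365, 372, 122)]
282 [(357, 358, 101), (365, 367, 149), (369, 375, 64)]
285 [(355, 356, 99), (358, 363, 164)]
288 [(359, 360, 165)]
```

The tips are about 29 mm in front of the card face and 33 mm from the bar point. Force (6.5 N) and the image (about 11.2 mm) both suggest slightly too tight a squeeze, so I'll ease it a little and re-measure.

```bash
python3 -m jog '[[0,0,0,0,0,0,0.555],[0,0,0,0,0,0,0.555],[0,0,0,0,0,0,0.555],[0,0,0,0,0,0,0.555],[0,0,0,0,0,0,0.555]]' && python3 - <<'E'
from h import *
s,W=wrist(); P=np.asarray(s['pixels']).astype(int); g=P.sum(2)//3
for v in(128,132,136,144): print(v,'left',g[v,296:308].tolist(),'right',g[v,332:346].tolist())
E
python3 -m jog '[[0,0,0,0,0,0,0.555],[0,0,0,0,0,0,0.555],[0,0,0,0,0,0,0.555],[0,0,0,0,0,0,0.555],[0,0,0,0,0,0,0.555]]'
```

```text
time: 34.5
tool_pos: [568.7, -43.3, 22.7]
tcp_rot: [-180.0, -11.0, -9.6]
ft_force: [0.5, -0.7, -0.1]
finger_gap: 19.4
grip_force: 6.2
128 left [149, 152, 153, 152, 152, 150, 142, 147, 148, 148, 148, 148] right [72, 72, 72, 71, 83, 117, 152, 153, 152, 153, 151, 148, 147, 147]
132 left [148, 151, 153, 152, 153, 152, 150, 140, 147, 148, 148, 147] right [72, 72, 71, 73, 87, 122, 152, 153, 153, 152, 152, 147, 147, 147]
136 left [149, 150, 152, 152, 153, 153, 151, 142, 148, 148, 148, 148] right [73, 71, 71, 75, 93, 128, 152, 153, 152, 153, 152, 148, 147, 147]
144 left [149, 150, 153, 153, 154, 153, 148, 134, 147, 149, 148, 148] right [72, 73, 72, 78, 104, 142, 152, 153, 153, 152, 151, 147, 147, 148]
time: 35.05
tool_pos: [568.7, -43.3, 22.7]
tcp_rot: [-180.0, -11.0, -9.6]
ft_force: [1.0, -0.6, -0.9]
finger_gap: 19.3
grip_force: 6.2
```

```bash
python3 -c "
from bench import r
print(r.hand_in())"
```

```text
the job is handed in; nothing more can be done
None
```

The job is handed in at about 35 s: the card leans on the stop at roughly 23°, and the forceps are held about 33 mm from the red bar with the tips at about 12 mm (finger gap 19.3 mm, 6.2 N). Two things went wrong: the forceps slipped in the first grip, came down on their rest and slid forward before I re-gripped them, and I viewed 11 pictures against the limit of 10.

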